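Seat a valve-body casting on its datums in a sprung locating fixture

TASK

Seat the loose valve-body casting in the locating fixture: push it down against the sprung pad until its foot lies flat on the base plate, keep it down while you slide it, square, under the lips and firmly up against the pair of side stops, and only then along them until it is firmly against the single end stop. Press it home against the stops without ramming them, do not disturb the things lying around, and leave the casting there on its own, held down by the lips.

Things in the scene. Friction and masses are not known exactly. Their poses are not given: they have to be found in the camera images.
- fixture: Fixed dark steel base plate, 240 (x) x 210 (y) x 20 mm thick; origin at the centre of its underside, z up. Its top face (z = 20 mm) is the primary face the casting must lie on. A white sprung pad, 80 x 70 mm, centred at x = -15, y = -12 mm, carries the casting 7 mm above it.
- pad (a joint): Sprung pad's travel down, m: 0 up, 0.007 flush with the plate. It stays level. It pushes up with 10 N when up, 12 N when flush, against the casting's weight of 6 to 9 N: some 4 to 6 N from above brings the casting down; press with 12 to 18 N while sliding. Let go before the foot is under the lips, it springs up again.
- side_stops: Two fixed steel blocks on the plate, axes as the fixture, centred at x = -60 and +20 mm, each 26 mm wide and tall. Origin on the plate's top face; their stop faces are the plane y = 0, looking to -y. From 13 mm above the plate up, a lip overhangs 8 mm to -y: the 12 mm foot passes under it only when flat down. Sliding takes up to some 20 N, contact is felt as a rise; over 80 N is ramming.
- end_stop: A single like block, 26 mm wide (y) and tall, axes as the fixture; origin on the plate's top face; its stop face is the plane x = 0, looking to -x; the same lip overhangs 8 mm to -x, 13 mm above the plate. It is set up to 6 mm nearer or farther along x from one job to the next.
- recess (a point): Centre of the floor of the open square recess (70 x 70 mm, 24 mm deep, walls 10 mm) in the top of the aluminium casting; floor 14 mm above the underside. A closed gripper can press on this floor and push the walls. Axes: z up, +y to the side stops, +x to the end stop, up to 0.12 rad off the fixture at the start.
- casting: Casting: foot 140 (x) x 120 (y) x 12 mm, on its middle a body 90 x 90 mm, 38 mm tall in all; a short pipe stub on its -x side. Origin at the centre of its underside, axes as the recess. Its height over the fixture's origin is 27 mm at the start, 20 mm flat on the plate, 21 mm when released under the lips.
- side_edge (a point): Middle of the casting's lower +y foot edge (60 mm from the casting's centre, at the underside); must come to the side stop plane.
- end_edge (a point): Middle of the casting's lower +x foot edge (70 mm from the casting's centre, at the underside); must come to the end stop plane.
- jar: Bystander: amber glass jar with white lid, 70 mm across, 110 mm tall; origin at the centre of its underside.
- wrench: Bystander: steel wrench, 180 mm long, lying flat.
- flange: Bystander: steel pipe flange, 90 mm across, 45 mm tall; origin at the centre of its underside.
There are look-alikes about, which are no part of the job. Leave any orange or pink look-alike of the casting alone.

How it is judged:
By the outcome, as a careful person would: the job done as asked, in the order asked, and still so for the second after the job is handed in, with the robot touching nothing.
It also fails if it takes over 72 s, if anything falls off the work surface, if the arm or the gripper's body presses on something with over 40 N, if the wrist force passes 120 N, or if a joint passes its speed limit or range.

ROBOT

A 6-joint arm with a two-finger parallel gripper is mounted at the origin on the work surface. World frame = base frame: x ahead of the robot, y to its left, z up, the work surface at z = 0. Lengths are in m, angles in rad, forces in N, time in s.
With the tool pointing down it reaches from about 0.425 to 0.95 m from the base axis. Payload 3.5 kg.
Tool frame: the origin (TCP) lies on the mounting face of the last link; the fingertips stand 173 mm ahead of it and the grasp point (between the pads) lies 155 mm ahead of it; z points along the fingers, y is the direction in which the jaws open and shut (so a half turn about z gives the same grasp; the last joint's range is limited). The gripper opens to 85 mm and grips with 20 to 120 N. Pads are 22 mm wide; open, the fingers measure 114 mm over their backs; the gripper's body (76 mm by 85 mm) begins 54 mm behind the grasp point. The pads swing forward as they close: fully open they stand 13 mm farther back than shut.
Start: joints at [-1.433, 0.286, 1.577, -0, 1.279, -0.15], TCP at [0.192, -0.647, 0.405] pointing down, gripper open.
Joint ranges: [-2.77, 2.77], [-0.9, 2.22], [0.21, 2.48], [-1.53, 4.67], [0.24, 2.81], [-2.84, 2.84]. Speed limits (rad/s): [2.79, 2.79, 3.14, 3.14, 3.14, 3.14].

INTERFACE

Orientations are given as [roll, pitch, yaw] about the fixed x, y, z axes, in that order (R = Rz(yaw) Ry(pitch) Rx(roll)).
In Python, from plant import * gives the robot as it stands.
- The arm moves only by the tool arm_command, never from a script. Its argument "commands" is a list that holds one entry, the list of rows, each a list of 7 numbers: the turn, a rotation vector about the tool's x, y, z in degrees, then the shift along the tool's x, y, z in mm, then the opening, from -1 (shut) to 1 (fully open). A call has 1 to 20 rows; each row shifts and turns the pose as measured when the row begins, along the tool's axes as they then stand; what a row does not reach is not made up. A row lasts 1/8 s, in which the tool goes at most 62.5 mm and 10.7 degrees, less where a joint would pass 70% of its speed; a pose out of reach is approached as far as the arm can. A call is refused whole if a number of a shift passes 62.5 or a number of a turn 10.7, either way. A call with a gripper value outside its range is refused whole. The fingers move at their own pace and stop on an object; "squeeze" is the grip in N (left out, the last holds). Time passes only in rows, so rows that do not move let the fingers close. It gives the time, the measured TCP pose, the force and the opening at its end, in the units of the state.
- observe(): the state, without advancing time (a new reading comes with each control period).
- read_camera(name): name is "scene" or "top" or "wrist"; returns the picture (480x640x3 uint8, red, green, blue); there is no depth.
- camera_params(name): a dict with "fx", "fy", "cx", "cy" (pixels), "dist" ([k1, k2, p1, p2, k3] as OpenCV has them; the pictures are not rectified), "R" (3x3) and "t" (3): a world point X has camera coordinates R X + t; the wrist camera has in their place "mount" (4x4, takes a point from camera to tool coordinates, whose origin is the TCP and whose axes are the flange's). Camera axes: x right, y down, z forward; pixel columns grow to the right and rows downward; lengths in m; the calibration is good to about 2 mm. A picture is of the moment at which its call begins: read the wrist's pose just before it. camera_params takes no time and is no camera call.
- job_done(): hands the job in, once; it reports no verdict.
Trained networks look in the newest picture that a camera, given by its name, has taken for a name from the list of things; names that differ only in an ending like _2 or _b are one class to them, and where a whole thing is asked for, a point or a joint stands for the part that bears it (a point fixed in the world has none). Each returns a list of dicts, best first, with "score" (0 to 1); they miss things now and then, are a little off and sometimes report something else, mostly with a low value. They report only what shows in the picture. A call takes as long as a camera call. They do not tell look-alikes from the thing itself.
- look_for(camera, target): "extent" ([left, top, right, bottom] in pixels, round what is visible of it).
The state is a dict: "clock": time; "joint_pos": joint angles; "qvel": joint speeds; "joint_efforts": joint torques, N m; "tool_pos": TCP position; "tcp_rot": TCP orientation; "force": force on the tool from outside, world axes, zero at the start; "torque": the same for the moment, N m; "width": finger opening in m.
Only numpy, scipy, OpenCV 4.12 (cv2) and the standard library are available. Lean on these libraries where they do the work, as an engineer would, in place of code of your own. Each camera call takes 0.05 s, during which the arm holds its last target.

## Working session

There is one attempt and no reset: what is moved stays moved. The work goes in short steps, Python scripts to look and compute and a tool call to move; the robot and the scene stay as the last step left them, time stands still between calls to the robot, and variables do not carry over. Pictures are saved under pics/ and viewed, and the job is handed in when it is done.

Besides the shell and the picture viewer there is one more tool, called after "Emit:" as name([rows], argument=value, ...), one row to a line, values as JSON. arm_command: Moves the arm, as the interface text tells. Its arguments: {"type":"object","properties":{"commands":{"type":"array"},"squeeze":{"type":"number"}},"required":["commands"]}

```bash
mkdir -p pics; ls; python3 - <<'E'
from plant import *
import cv2
s=observe();print(s)
for n in ["scene","top","wrist"]:
    im=read_camera(n);cv2.imwrite(f"pics/a_{n}.png",im[:,:,::-1])
    print(n,camera_params(n))
    for t in ["casting","fixture","side_stops","end_stop"]:
        print(t,[(round(d["score"],2),[round(v) for v in d["extent"]]) for d in look_for(n,t)])
E
```

```text
pics
{'clock': 0.0, 'joint_pos': array([-1.43300213e+00,  2.87174762e-01,  1.57817392e+00,  6.65087206e-06,
        1.27861764e+00, -1.50034272e-01]), 'qvel': array([ 1.26100967e-03, -9.66164409e-04,  5.85782873e-04,  9.19830163e-05,
       -6.58218260e-04,  2.47978121e-04]), 'joint_efforts': array([-1.77357292e-04, -4.05985630e+01, -2.92626679e+01, -1.77395177e-04,
        5.78504551e-03, -2.88679454e-07]), 'tool_pos': array([ 0.19158424, -0.64697682,  0.4033423 ]), 'tcp_rot': array([-3.13924660e+00, -3.61089514e-04,  2.87826125e-01]), 'force': array([-0.23779425, -0.09392303,  0.34667784]), 'torque': array([-0.01691088,  0.01578049,  0.02519311]), 'width': 0.08536858858534806}
scene {'fx': 602.5996652842243, 'fy': 602.5996652842243, 'cx': 336.1097383293331, 'cy': 238.40306469613392, 'dist': array([0.00972483, 0.        , 0.        , 0.        , 0.        ]), 'R': array([[ 0.19803774,  0.98019054, -0.00274812],
       [ 0.68474748, -0.14035141, -0.71513801],
       [-0.70135722,  0.13974254, -0.69897788]]), 't': array([-0.10604214, -0.31411334,  1.72397251])}
casting [(0.93, [392, 2
[... 869 characters left out ...]
0])]
side_stops [(0.64, [308, 230, 326, 276])]
end_stop [(0.55, [346, 208, 361, 226])]
wrist {'fx': 355.95861521597055, 'fy': 355.95861521597055, 'cx': 327.7593673069717, 'cy': 242.90859731598707, 'dist': array([-0.06595865,  0.        ,  0.        ,  0.        ,  0.        ]), 'mount': array([[-1.26852853e-03, -9.53032954e-01, -3.02863961e-01,
         7.81511418e-02],
       [ 9.99998893e-01, -1.44467914e-03,  3.57585325e-04,
         5.79493677e-04],
       [-7.78331847e-04, -3.02863172e-01,  9.53033731e-01,
         2.98970167e-02],
       [ 0.00000000e+00,  0.00000000e+00,  0.00000000e+00,
         1.00000000e+00]])}
casting [(0.72, [0, 4, 58, 118])]
fixture []
side_stops []
end_stop []
```

View pics/a_scene.png

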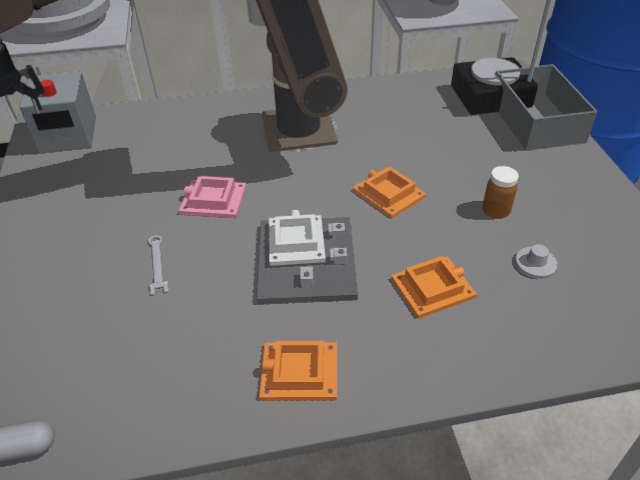

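View pics/a_top.png

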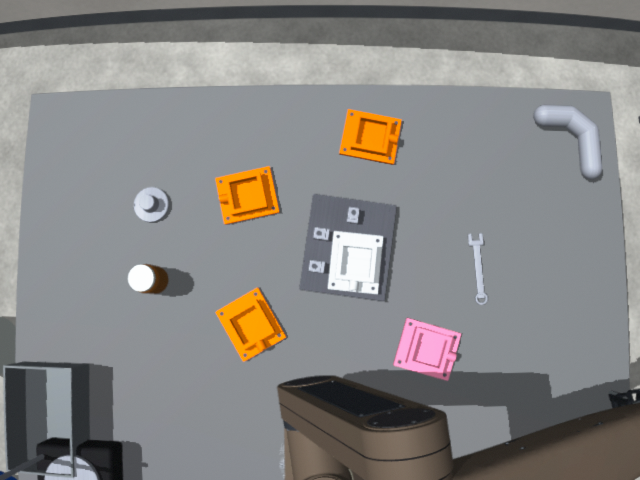

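```bash
python3 - <<'E'
import cv2,numpy as np
a=cv2.imread("pics/a_top.png")[180:310,285:415];a=cv2.resize(a,None,fx=4,fy=4,interpolation=cv2.INTER_CUBIC)
cv2.imwrite("pics/crop_top.png",a)
a=cv2.imread("pics/a_scene.png")[200:315,245:370];a=cv2.resize(a,None,fx=5,fy=5,interpolation=cv2.INTER_CUBIC)
cv2.imwrite("pics/crop_scene.png",a)
E
```

```text
(no output)
```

View pics/crop_top.png

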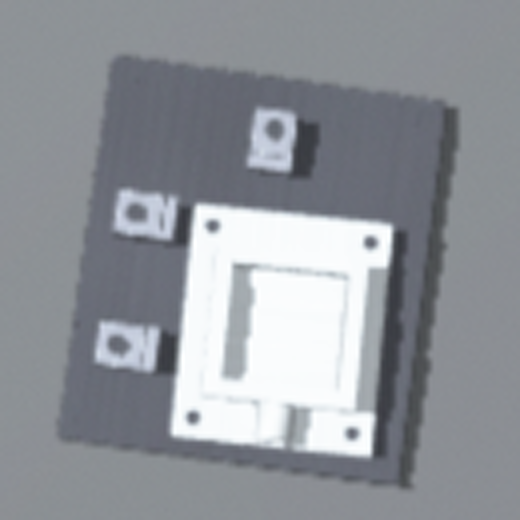

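View pics/crop_scene.png

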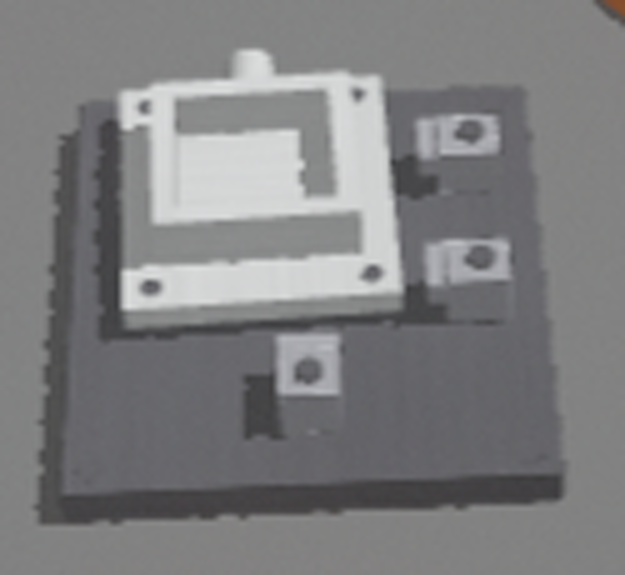

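The white/bare-metal casting on the dark plate at top (357,262) is the one. The look-alikes at (371,136), (248,195) and (251,324) are orange, and the one at (428,349) is pink. The stub on the robot-facing side is the casting's -x, so fixture +x points away from the robot and +y points to image left. Next is a coarse position, then the wrist camera.

```bash
cat > h.py <<'E'
from plant import *
import numpy as np, cv2
from scipy.spatial.transform import Rotation as Ro
from scipy.optimize import least_squares
def cam(name,s=None):
    p=camera_params(name); K=np.array([[p["fx"],0,p["cx"]],[0,p["fy"],p["cy"]],[0,0,1.]])
    if name=="wrist":
        T=np.eye(4);T[:3,:3]=Ro.from_euler("xyz",s["tcp_rot"]).as_matrix();T[:3,3]=s["tool_pos"]
        M=np.linalg.inv(T@p["mount"]);R,t=M[:3,:3],M[:3,3]
    else: R,t=p["R"],p["t"]
    return K,np.array(p["dist"]),R,t
def ray(c,px):
    K,d,R,t=c; u=cv2.undistortPoints(np.array([[px]],float),K,d)[0,0]
    return -R.T@t, R.T@np.array([u[0],u[1],1.])
def onz(c,px,z):
    o,r=ray(c,px); return o+r*(z-o[2])/r[2]
def proj(c,X):
    K,d,R,t=c; return cv2.projectPoints(np.atleast_2d(X).astype(float),cv2.Rodrigues(R)[0],t,K,d)[0][:,0]
E
python3 - <<'E'
from h import *
c=cam("top")
f=lambda x,y:(285+x/4-.375,180+y/4-.375)
for n,p,z in [("plate TL",(115,58),.02),("TR",(447,102),.02),("BL",(60,440),.02),("BR",(405,487),.02),
 ("cast TL",(197,205),.039),("TR",(392,225),.039),("BR",(372,457),.039),("BL",(170,436),.039)]:
    print(n,onz(c,f(*p),z).round(4))
E
```

```text
plate TL [0.6514 0.021  0.02  ]
TR [ 0.6227 -0.1849  0.02  ]
BL [0.4155 0.0555 0.02  ]
BR [ 0.3852 -0.1542  0.02  ]
cast TL [ 0.5565 -0.0286  0.039 ]
TR [ 0.5436 -0.1468  0.039 ]
BR [ 0.4034 -0.1323  0.039 ]
BL [ 0.4171 -0.0112  0.039 ]
```

Emit:
arm_command([
  [[0, 0, 0, 38, -39, 0, -1], [0, 0, 0, 38, -39, 0, -1], [0, 0, 0, 38, -39, 0, -1], [0, 0, 0, 38, -39, 0, -1], [0, 0, 0, 38, -39, 0, -1], [0, 0, 0, 38, -39, 0, -1], [0, 0, 0, 38, -39, 0, -1], [0, 0, 0, 38, -39, 0, -1], [0, 0, 0, 38, -39, 0, -1], [0, 0, 0, 38, -39, 0, -1], [0, 0, 0, 38, -39, 0, -1], [0, 0, 0, 38, -39, 0, -1], [0, 0, -9.3, 0, 0, 14, -1], [0, 0, -9.3, 0, 0, 14, -1], [0, 0, -9.3, 0, 0, 14, -1], [0, 0, -9.3, 0, 0, 14, -1], [0, 0, -9.3, 0, 0, 14, -1], [0, 0, -9.3, 0, 0, 14, -1], [0, 0, -9.3, 0, 0, 14, -1], [0, 0, 0, 0, 0, 0, -1]],
])

```text
clock: 3.25
tool_pos: [0.5062, -0.0503, 0.3084]
tcp_rot: [3.127, 0.006, 1.461]
force: [-0.2, 0.3, 0.2]
width: 0.0002
```

```bash
python3 - <<'E'
from h import *
import json
s=observe();im=read_camera("wrist");cv2.imwrite("pics/b_wrist.png",im[:,:,::-1])
json.dump({k:list(map(float,s[k])) for k in("tool_pos","tcp_rot","force","torque")},open("b.json","w"))
print(s["tool_pos"],s["tcp_rot"],s["force"])
cv2.imwrite("pics/b_big.png",cv2.resize(im[:,:,::-1],(800,600),interpolation=cv2.INTER_CUBIC))
E
```

```text
[ 0.50617618 -0.05032603  0.30839152] [3.12689956 0.00619611 1.46050225] [-0.22245605  0.283303    0.21811415]
```

View pics/b_big.png

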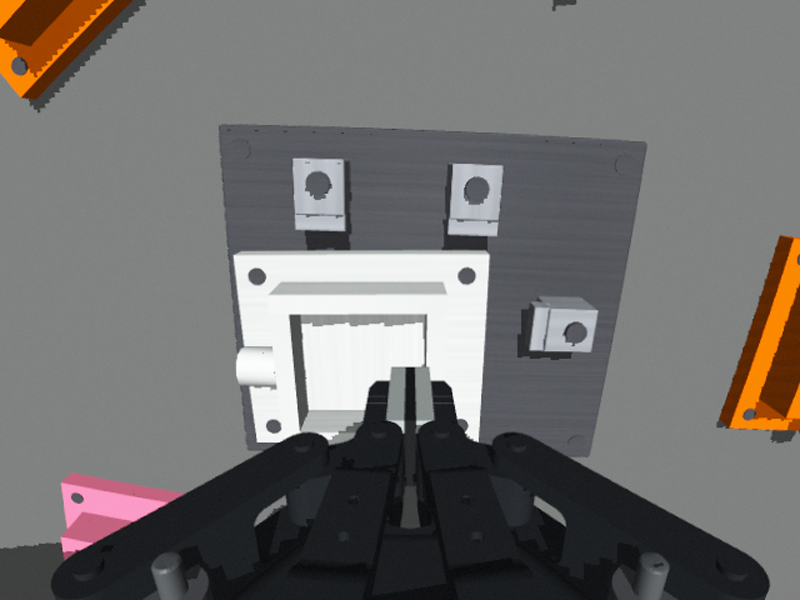

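```bash
python3 - <<'E'
import cv2
im=cv2.imread("pics/b_wrist.png")
cv2.imwrite("pics/b_c1.png",cv2.resize(im[95:215,170:330],None,fx=5,fy=5,interpolation=cv2.INTER_CUBIC))
cv2.imwrite("pics/b_c2.png",cv2.resize(im[95:215,330:490],None,fx=5,fy=5,interpolation=cv2.INTER_CUBIC))
cv2.imwrite("pics/b_c3.png",cv2.resize(im[195:370,170:400],None,fx=3.4,fy=3.4,interpolation=cv2.INTER_CUBIC))
cv2.imwrite("pics/b_c4.png",cv2.resize(im[215:375,360:530],None,fx=3.5,fy=3.5,interpolation=cv2.INTER_CUBIC))
E
```

```text
(no output)
```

View pics/b_c1.png

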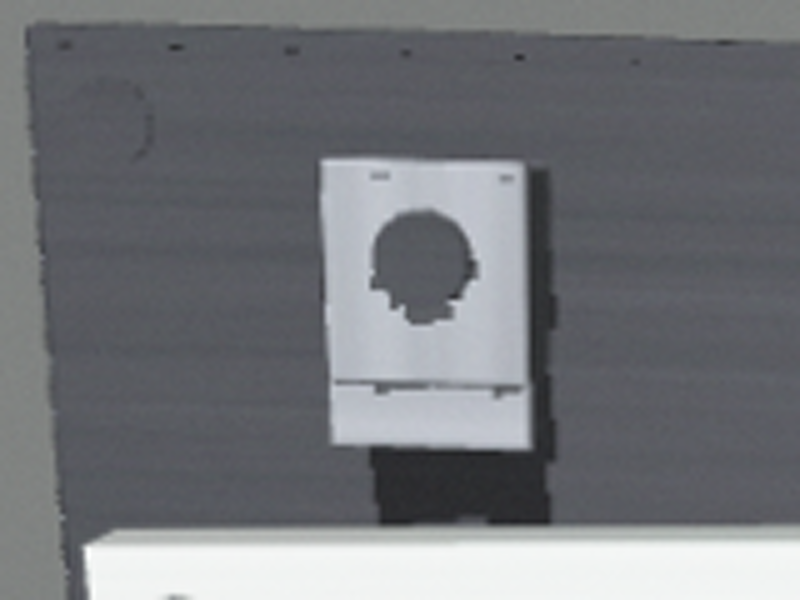

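View pics/b_c2.png

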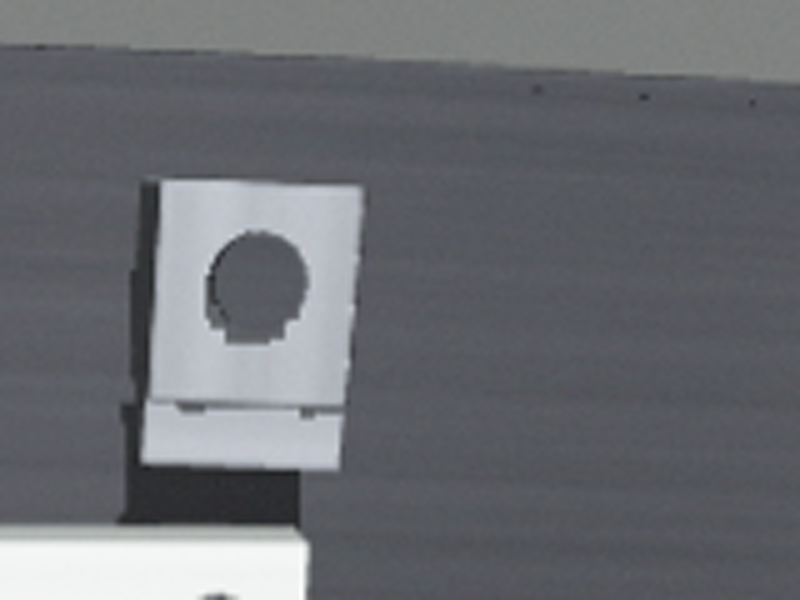

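View pics/b_c3.png

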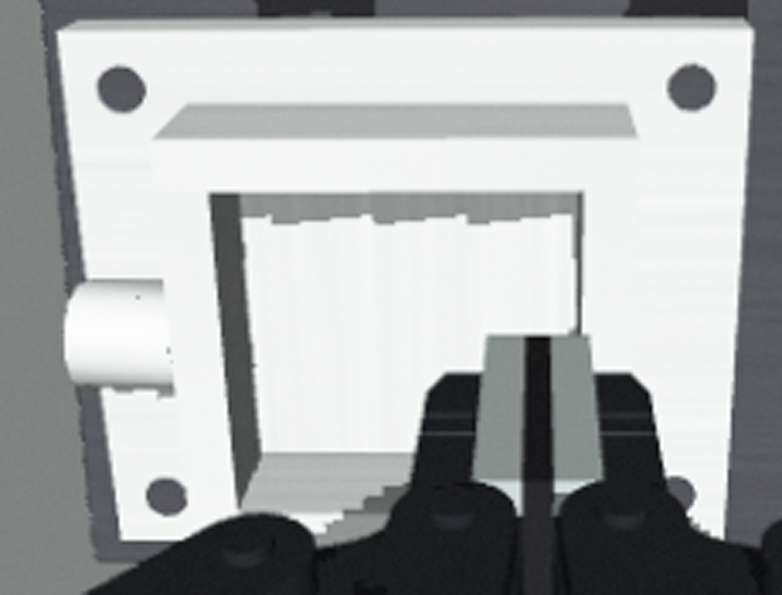

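View pics/b_c4.png

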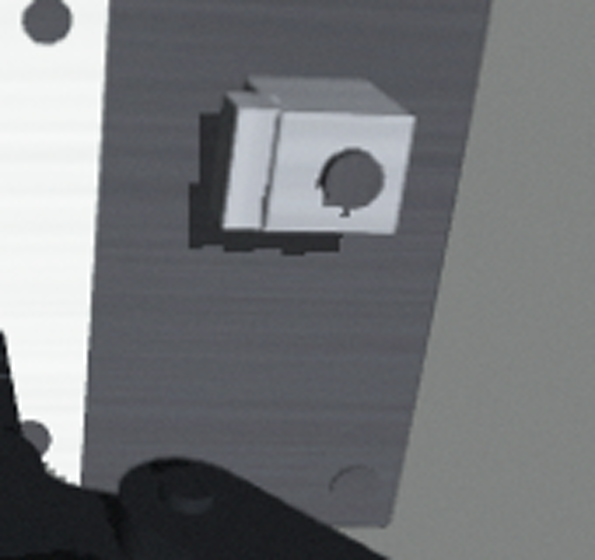

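```bash
cat > fit.py <<'E'
from h import *
import json
s=json.load(open("b.json"));c=cam("wrist",s)
g=lambda p,k,o:np.array(p)/k+np.array(o)-.5+.5/k
A=lambda x,y:g((x,y),5,(170,95));B=lambda x,y:g((x,y),5,(330,95));C=lambda x,y:g((x,y),3.4,(170,195));D=lambda x,y:g((x,y),3.5,(360,215))
def T(q,P):
    P=np.atleast_2d(P).astype(float);cs,sn=np.cos(q[3]),np.sin(q[3])
    return np.c_[q[0]+cs*P[:,0]-sn*P[:,1],q[1]+sn*P[:,0]+cs*P[:,1],q[2]+P[:,2]]
m=.001
cp=[((-70,60,12),C(58,33)),((70,60,12),C(753,30)),((-70,-60,12),C(122,541)),((-45,45,38),C(154,138)),((45,45,38),C(638,137)),((-35,35,38),C(209,193)),((35,35,38),C(583,192)),((-35,-35,38),C(238,505)),((-35,-35,14),C(260,452)),((-45,45,12),C(188,104)),((45,45,12),C(629,104))]
P=np.array([a for a,_ in cp])*m;U=np.array([b for _,b in cp])
r=least_squares(lambda q:(proj(c,T(q,P))-U).ravel(),[.48,-.08,.03,-.12],loss="soft_l1");qc=r.x
print("casting",qc.round(4),np.abs(proj(c,T(qc,P))-U).max(1).round(1))
fp=[((-120,105,20),A(28,28)),((120,105,20),g((646,143),1.25,(0,0))),((120,-105,20),D(388,526))]
st=[(-73,-8,46),(-47,-8,46),(7,-8,46),(33,-8,46)];su=[A(332,446),A(532,450),B(142,466),B(340,470)]
es=[(-8,-13,46),(26,13,46),(26,-13,46)];eu=[D(222,229),D(415,115),D(398,234)]
def pts(q):
    a=[np.array(k)*m for k,_ in fp]+[np.array(k)*m+[0,q[4],0] for k in st]+[np.array(k)*m+[q[5],q[6],0] for k in es]
    return T(q,np.array(a))
U2=np.array([u for _,u in fp]+su+eu)
r=least_squares(lambda q:(proj(c,pts(q))-U2).ravel(),[.52,-.066,0,-.14,.06,.08,0],loss="soft_l1");q=r.x
print("fixture",q.round(4),np.abs(proj(c,pts(q))-U2).max(1).round(1))
cs,sn=np.cos(q[3]),np.sin(q[3]);d=qc[:2]-q[:2];l=np.array([cs*d[0]+sn*d[1],-sn*d[0]+cs*d[1]])
print("cast in fixture mm",l*1000,"dyaw",qc[3]-q[3])
dy=qc[3]-q[3]
print("gap side",(q[4]-l[1]-.06)*1000,"gap end",(q[5]-l[0]-.07)*1000)
print("tool yaw",s["tcp_rot"][2],"tool rel cast",T([0,0,0,-qc[3]],np.array(s["tool_pos"])-[qc[0],qc[1],0])*1000)
E
python3 fit.py
```

```text
casting [ 0.4806 -0.0802  0.0268 -0.1147] [0.3 0.3 0.7 0.8 0.8 0.4 0.3 2.2 0.4 0.2 0.6]
fixture [ 5.205e-01 -6.480e-02 -1.500e-03 -1.473e-01  6.040e-02  6.860e-02
  3.000e-04] [0.5 0.3 0.1 0.4 0.2 0.3 0.4 3.3 0.2 1.3]
cast in fixture mm [-37.14456643 -21.08839446] dyaw 0.03259158649668291
gap side 21.522982217044824 gap end 35.75613048621931
tool yaw 1.4605022466420083 tool rel cast [[ 21.96559302  32.61441535 308.39151708]]
```

```bash
cat > rel.py <<'E'
from h import *
# state in casting-start and fixture frames
def info(yaw_t=1.456):
    s=observe();R=Ro.from_euler("xyz",s["tcp_rot"]);Rt=Ro.from_euler("xyz",[np.pi,0,yaw_t])
    print("t",s["clock"],"rotvec deg",(R.inv()*Rt).as_rotvec(degrees=True).round(2))
    tip=s["tool_pos"]+R.apply([0,0,.173])
    def f(p,o,y): 
        d=p[:2]-o; return (1000*np.array([np.cos(y)*d[0]+np.sin(y)*d[1],-np.sin(y)*d[0]+np.cos(y)*d[1]])).round(2)
    print("pos",s["tool_pos"].round(4),"rpy",s["tcp_rot"].round(4),"tipz",(tip[2]*1000).round(2))
    print("tip in cast0",f(tip,np.array([.4806,-.0802]),-.1147),"in fix",f(tip,np.array([.5205,-.0648]),-.1473))
    F=s["force"];y=-.1473
    print("F fix",[round(float(v),1) for v in (np.cos(y)*F[0]+np.sin(y)*F[1],-np.sin(y)*F[0]+np.cos(y)*F[1],F[2])],"torque",s["torque"].round(2),"w",round(float(s["width"]),4))
if __name__=="__main__":
    import sys; info(*(map(float,sys.argv[1:])))
E
python3 rel.py
```

```text
t 3.3 rotvec deg [0.94 0.37 0.22]
pos [ 0.5065 -0.0504  0.3093] rpy [3.1252 0.0065 1.4597] tipz 136.3
tip in cast0 [25.17 31.44] in fix [-13.07  11.15]
F fix [1.3, -0.6, 0.1] torque [0.01 0.07 0.02] w -0.0006
```

Emit:
arm_command([
  [[0.9, 0.4, 0.2, -9, -11, 0, -0.37], [0, 0, 0, -9, -11, 0, -0.37], [0, 0, 0, 0, 0, 30, -0.37], [0, 0, 0, 0, 0, 15, -0.37], [0, 0, 0, 0, 0, 0, -0.37]],
], squeeze=110)

```text
clock: 3.92
tool_pos: [0.4808, -0.0683, 0.2669]
tcp_rot: [3.136, 0.001, 1.45]
force: [0.1, 0.5, 0.3]
width: 0.0266
```

```bash
python3 rel.py; python3 - <<'E'
from h import *
for n in ["wrist","scene"]:
    im=read_camera(n)[:,:,::-1]
    if n=="scene": im=cv2.resize(im[180:320,220:400],None,fx=4.2,fy=4.2,interpolation=cv2.INTER_CUBIC)
    cv2.imwrite(f"pics/c_{n}.png",im)
E
```

```text
t 3.925 rotvec deg [ 0.34  0.06 -0.34]
pos [ 0.4808 -0.0683  0.2669] rpy [3.1357e+00 1.1000e-03 1.4501e+00] tipz 93.92
tip in cast0 [-0.16 11.68] in fix [-37.75  -9.42]
F fix [0.0, 0.5, 0.3] torque [-0.05  0.02 -0.01] w 0.0266
```

View pics/c_wrist.png

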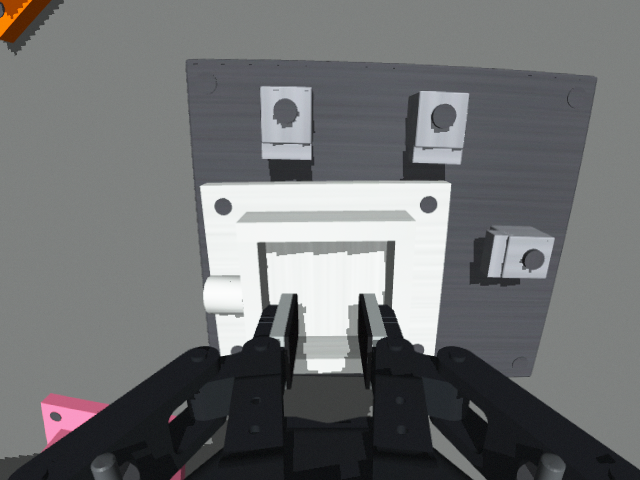

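View pics/c_scene.png

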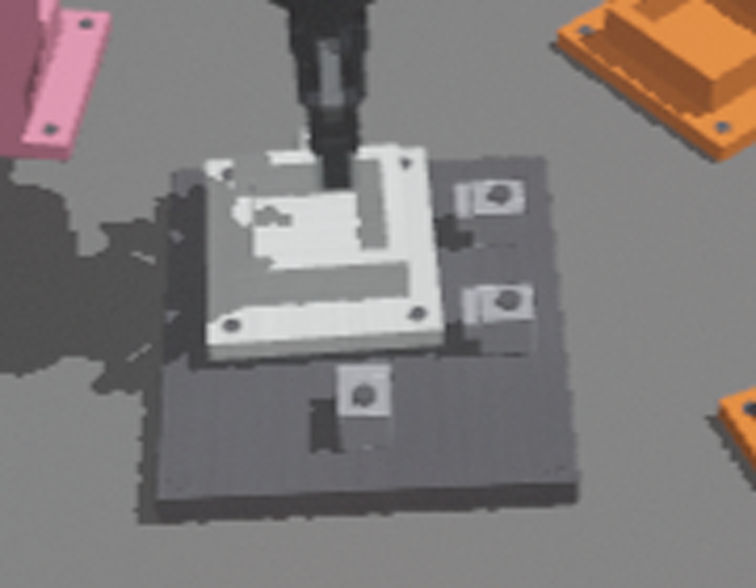

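Emit:
arm_command([
  [[0.3, 0.1, -0.3, 0, 0, 20, -0.37], [0, 0, 0, 0, 0, 20, -0.37], [0, 0, 0, 0, 0, 4, -0.37], [0, 0, 0, 0, 0, 2, -0.37]],
])

```text
clock: 4.53
tool_pos: [0.4827, -0.0685, 0.2212]
tcp_rot: [3.135, 0.001, 1.457]
force: [0.7, -0.0, 0.8]
width: 0.0268
```

```bash
python3 rel.py
```

```text
t 4.525 rotvec deg [0.35 0.03 0.06]
pos [ 0.4827 -0.0685  0.2212] rpy [3.1354e+00 5.0000e-04 1.4570e+00] tipz 48.22
tip in cast0 [ 1.85 11.82] in fix [-35.74  -9.22]
F fix [0.7, 0.1, 0.8] torque [-0.   -0.01 -0.01] w 0.0268
```

Emit:
arm_command([
  [[0.3, 0, 0, 0, -1.5, 3, -0.37], [0, 0, 0, 0, 0, 2, -0.37], [0, 0, 0, 0, 0, 2, -0.37]],
])

```text
clock: 4.9
tool_pos: [0.4817, -0.0684, 0.2148]
tcp_rot: [3.139, 0.001, 1.457]
force: [-0.2, 0.6, -0.5]
width: 0.027
```

```bash
python3 rel.py
```

```text
t 4.9 rotvec deg [0.15 0.06 0.07]
pos [ 0.4817 -0.0684  0.2148] rpy [3.1390e+00 1.0000e-03 1.4572e+00] tipz 41.8
tip in cast0 [ 0.18 11.69] in fix [-37.41  -9.4 ]
F fix [-0.3, 0.5, -0.5] torque [-0.02  0.04 -0.  ] w 0.027
```

Emit:
arm_command([
  [[0, 0, 0, 0, 0, 2, -0.37]],
])

```text
clock: 5.03
tool_pos: [0.4818, -0.0684, 0.213]
tcp_rot: [3.139, 0.001, 1.457]
force: [-1.4, 0.3, 2.2]
width: 0.0268
```

Emit:
arm_command([
  [[0, 0, 0, 0, 0, 2, -0.37]],
])

```text
clock: 5.15
tool_pos: [0.4818, -0.0684, 0.2112]
tcp_rot: [3.139, 0.001, 1.457]
force: [-1.2, 0.4, 2.0]
width: 0.0269
```

Emit:
arm_command([
  [[0, 0, 0, 0, 0, 2, -0.37]],
])

```text
clock: 5.28
tool_pos: [0.4818, -0.0684, 0.2092]
tcp_rot: [3.139, 0.001, 1.457]
force: [-1.0, -0.0, 2.1]
width: 0.027
```

Emit:
arm_command([
  [[0, 0, 0, 0, 0, 2, -0.37]],
])

```text
clock: 5.4
tool_pos: [0.4819, -0.0684, 0.2073]
tcp_rot: [3.139, 0.001, 1.457]
force: [-2.9, 0.5, 4.9]
width: 0.0268
```

Emit:
arm_command([
  [[0, 0, 0, 0, 0, 1.5, -0.37]],
])

```text
clock: 5.52
tool_pos: [0.4823, -0.0685, 0.2072]
tcp_rot: [3.141, 0.001, 1.458]
force: [-7.6, 2.2, 18.6]
width: 0.027
```

Emit:
arm_command([
  [[0, 0, 0, 0, 0, 1, -0.37]],
])

```text
clock: 5.65
tool_pos: [0.4825, -0.0686, 0.2072]
tcp_rot: [-3.141, 0.001, 1.458]
force: [-4.4, 0.9, 8.9]
width: 0.0273
```

Emit:
arm_command([
  [[0, 0, 0, 0, 0, 1, -0.37]],
])

```text
clock: 5.78
tool_pos: [0.4827, -0.0686, 0.2072]
tcp_rot: [-3.139, 0.001, 1.458]
force: [-4.9, 1.3, 9.0]
width: 0.0268
```

Emit:
arm_command([
  [[-0.1, 0, 0, 3, -0.3, 1.5, -0.37], [-0.1, 0, 0, 3, -0.3, 1.5, -0.37]],
])

```text
clock: 6.02
tool_pos: [0.484, -0.0648, 0.2072]
tcp_rot: [3.139, 0.009, 1.462]
force: [-3.6, -5.2, 9.9]
width: 0.0268
```

```bash
python3 rel.py
```

```text
t 6.025 rotvec deg [0.16 0.5  0.37]
pos [ 0.484  -0.0648  0.2072] rpy [3.1389 0.0087 1.4624] tipz 34.23
tip in cast0 [ 2.06 14.21] in fix [-35.61  -6.82]
F fix [-2.8, -5.6, 9.9] torque [-0.79  0.9   0.07] w 0.0268
```

Emit:
arm_command([
  [[0.1, 0.5, 0.3, 3, -1, 1.7, -0.37], [0, 0.3, 0.1, 3, -1, 1.7, -0.37]],
])

```text
clock: 6.28
tool_pos: [0.4848, -0.0612, 0.2073]
tcp_rot: [3.134, 0.004, 1.46]
force: [-3.2, -6.1, 8.6]
width: 0.0268
```

```bash
python3 rel.py; python3 - <<'E'
from h import *
im=read_camera("wrist")[:,:,::-1]
cv2.imwrite("pics/d_wrist.png",im)
E
```

```text
t 6.275 rotvec deg [0.44 0.2  0.22]
pos [ 0.4848 -0.0612  0.2073] rpy [3.134  0.0035 1.4599] tipz 34.28
tip in cast0 [ 3.33 18.72] in fix [-34.49  -2.27]
F fix [-2.2, -6.5, 8.6] torque [-0.95  0.66  0.12] w 0.0268
```

View pics/d_wrist.png

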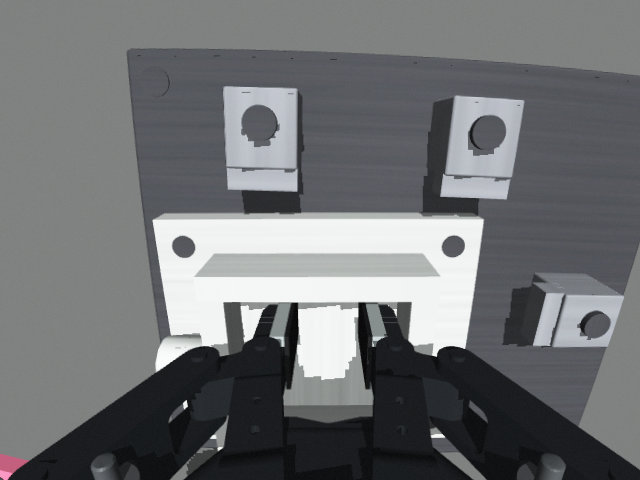

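```bash
cat > fit2.py <<'E'
from h import *
# refit casting relative to the side stops in one wrist view; z known (flat)
def fit(s,cu,su,z=.02,eu=None):
    c=cam("wrist",s)
    def T(q,P,z0):
        P=np.atleast_2d(P)*.001;cs,sn=np.cos(q[2]),np.sin(q[2])
        return np.c_[q[0]+cs*P[:,0]-sn*P[:,1],q[1]+sn*P[:,0]+cs*P[:,1],z0+P[:,2]]
    cp=np.array([a for a,_ in cu],float);cU=np.array([b for _,b in cu],float)
    sp=np.array([a for a,_ in su],float);sU=np.array([b for _,b in su],float)
    a=least_squares(lambda q:(proj(c,T(q,cp,z))-cU).ravel(),[.48,-.08,-.12],x_scale=[.01,.01,.01]);b=least_squares(lambda q:(proj(c,T(q,sp,.02))-sU).ravel(),[.53,-.005,-.14],x_scale=[.01,.01,.01])
    qa,qb=a.x,b.x
    print("cast",qa.round(4),np.abs(a.fun).round(1).max(),"stops",qb.round(4),np.abs(b.fun).round(1).max())
    cs,sn=np.cos(qb[2]),np.sin(qb[2])
    e=T(qa,[[0,60,0],[-70,60,0],[70,60,0],[70,0,0]],0)[:,:2]-qb[:2]
    l=np.c_[cs*e[:,0]+sn*e[:,1],-sn*e[:,0]+cs*e[:,1]]*1000
    print("edge in stop frame mid,-x,+x corners y:",l[:3,1].round(2),"end edge x",l[3].round(2),"dyaw",(qa[2]-qb[2]).round(4))
    return qa,qb
C=lambda n:{"TL":(-70,60,12),"TR":(70,60,12),"bTL":(-45,45,38),"bTR":(45,45,38)}[n]
S=[(-73,-8,26),(-47,-8,26),(7,-8,26),(33,-8,26)]
E
python3 - <<'E'
from fit2 import *
s=dict(tool_pos=[.4848,-.0612,.2073],tcp_rot=[3.134,.0035,1.4599])
fit(s,[(C("TL"),(154,219)),(C("TR"),(483,217)),(C("bTL"),(195,278)),(C("bTR"),(440,276))],list(zip(S,[(228,190),(298,192),(440,196),(508,199)])))
E
```

```text
cast [ 0.4811 -0.0799 -0.1077] 1.2 stops [ 0.5293 -0.0045 -0.1429] 1.4
edge in stop frame mid,-x,+x corners y: [-21.52 -23.98 -19.05] end edge x [ 32.98 -79.02] dyaw 0.0352
```

Emit:
arm_command([
  [[0.3, 0.4, 0.2, 3, -1.3, 1.7, -0.37], [0.1, 0.3, 0.1, 3, -1.3, 1.7, -0.37]],
])

```text
clock: 6.58
tool_pos: [0.4854, -0.0574, 0.2073]
tcp_rot: [3.132, -0.001, 1.458]
force: [-2.6, -4.8, 7.7]
width: 0.0266
```

```bash
python3 rel.py
```

```text
t 6.575 rotvec deg [ 0.56 -0.04  0.13]
pos [ 0.4854 -0.0574  0.2073] rpy [ 3.1318e+00 -8.0000e-04  1.4582e+00] tipz 34.33
tip in cast0 [ 3.9 23.3] in fix [-34.07   2.32]
F fix [-1.8, -5.1, 7.7] torque [-0.81  0.47  0.11] w 0.0266
```

Emit:
arm_command([
  [[0.1, 0.3, 0.1, 3, -1.3, 1.7, -0.37]],
])

```text
clock: 6.7
tool_pos: [0.4857, -0.0557, 0.2074]
tcp_rot: [3.13, -0.001, 1.459]
force: [-4.1, -9.6, 7.8]
width: 0.027
```

```bash
python3 rel.py
```

```text
t 6.7 rotvec deg [ 0.68 -0.07  0.16]
pos [ 0.4857 -0.0557  0.2074] rpy [ 3.1297e+00 -1.3000e-03  1.4588e+00] tipz 34.38
tip in cast0 [ 4.29 25.14] in fix [-33.74   4.17]
F fix [-2.7, -10.1, 7.8] torque [-1.66  0.72  0.09] w 0.027
```

Emit:
arm_command([
  [[0.5, 0.3, 0.4, 3, -0.8, 2.5, -0.37], [0.3, 0.3, 0.6, 3, -0.8, 2.5, -0.37]],
])

```text
clock: 6.95
tool_pos: [0.4874, -0.0542, 0.2072]
tcp_rot: [3.137, 0.005, 1.45]
force: [-7.5, -11.5, 13.8]
width: 0.027
```

```bash
python3 rel.py 1.4235
```

```text
t 6.95 rotvec deg [0.24 0.26 1.53]
pos [ 0.4874 -0.0542  0.2072] rpy [3.1375 0.0045 1.4502] tipz 34.25
tip in cast0 [ 4.53 25.78] in fix [-33.52   4.82]
F fix [-5.7, -12.5, 13.8] torque [-1.78  1.39  0.19] w 0.027
```

Emit:
arm_command([
  [[0.3, 0.5, 0.6, 4.5, -1, 2.5, -0.37], [0.2, 0.4, 0.6, 4.5, -1, 2.5, -0.37]],
])

```text
clock: 7.2
tool_pos: [0.4894, -0.0502, 0.2073]
tcp_rot: [3.138, 0.004, 1.435]
force: [-6.3, -12.4, 12.3]
width: 0.0271
```

```bash
python3 rel.py 1.4235
```

```text
t 7.2 rotvec deg [0.19 0.26 0.69]
pos [ 0.4894 -0.0502  0.2073] rpy [3.1384 0.0045 1.4355] tipz 34.26
tip in cast0 [ 5.85 30.02] in fix [-32.34   9.1 ]
F fix [-4.4, -13.2, 12.3] torque [-1.89  1.06  0.03] w 0.0271
```

```bash
python3 - <<'E'
from h import *
s=observe();print(s["tool_pos"],s["tcp_rot"])
im=read_camera("wrist")[:,:,::-1]
cv2.imwrite("pics/e_wrist.png",cv2.resize(im[30:330,100:500],None,fx=2,fy=2,interpolation=cv2.INTER_CUBIC))
E
python3 rel.py 1.4235
```

```text
[ 0.48939381 -0.0502023   0.20725842] [3.1383538  0.00448642 1.43547445]
t 7.25 rotvec deg [0.2  0.24 0.67]
pos [ 0.4895 -0.05    0.2073] rpy [3.1381 0.0042 1.4351] tipz 34.26
tip in cast0 [ 5.94 30.26] in fix [-32.26   9.35]
F fix [-3.6, -12.7, 11.7] torque [-1.76  1.02 -0.01] w 0.0269
```

View pics/e_wrist.png

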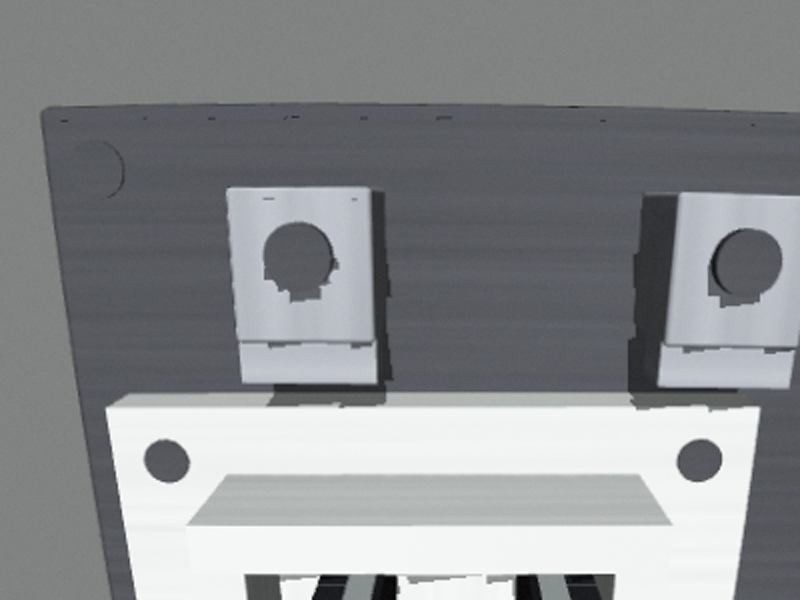

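```bash
python3 - <<'E'
from fit2 import *
s=dict(tool_pos=[.4894,-.0502,.2073],tcp_rot=[3.1384,.0045,1.4355])
f=lambda x,y:(100+x/2-.25,30+y/2-.25)
fit(s,[(C("TL"),f(106,408)),(C("TR"),f(760,407)),(C("bTL"),f(187,525)),(C("bTR"),f(673,525))],list(zip(S,[f(242,383),f(377,384),f(657,387),f(791,389)])))
E
```

```text
cast [ 0.4823 -0.075  -0.1367] 1.0 stops [ 0.5292 -0.0046 -0.148 ] 1.0
edge in stop frame mid,-x,+x corners y: [-16.61 -17.4  -15.81] end edge x [ 33.99 -75.81] dyaw 0.0113
```

Emit:
arm_command([
  [[0.2, 0.5, 0.5, 4.5, -1.2, 3, -0.37], [0.2, 0.4, 0.4, 4.5, -1.2, 3, -0.37]],
])

```text
clock: 7.5
tool_pos: [0.4913, -0.0466, 0.2073]
tcp_rot: [3.139, 0.006, 1.427]
force: [-7.6, -14.1, 14.9]
width: 0.027
```

```bash
python3 rel.py 1.4235
```

```text
t 7.5 rotvec deg [0.17 0.36 0.21]
pos [ 0.4913 -0.0466  0.2073] rpy [3.1386 0.0063 1.4271] tipz 34.27
tip in cast0 [ 7.27 33.5 ] in fix [-31.04  12.63]
F fix [-5.5, -15.1, 14.9] torque [-2.14  1.42  0.03] w 0.027
```

Emit:
arm_command([
  [[0.2, 0.5, 0.3, 4.5, -2, 3, -0.37], [0.2, 0.4, 0.2, 4.5, -2, 3, -0.37]],
])

```text
clock: 7.75
tool_pos: [0.4922, -0.0427, 0.2073]
tcp_rot: [3.135, 0.007, 1.425]
force: [-5.1, -13.2, 13.5]
width: 0.0269
```

```bash
python3 rel.py 1.4235; python3 - <<'E'
from h import *
s=observe();print(s["tool_pos"],s["tcp_rot"])
im=read_camera("wrist")[:,:,::-1]
cv2.imwrite("pics/f_wrist.png",cv2.resize(im[30:330,100:500],None,fx=2,fy=2,interpolation=cv2.INTER_CUBIC))
E
```

```text
t 7.75 rotvec deg [0.38 0.39 0.08]
pos [ 0.4922 -0.0427  0.2073] rpy [3.135  0.0067 1.4249] tipz 34.31
tip in cast0 [ 8.33 37.37] in fix [-30.1   16.53]
F fix [-3.1, -13.8, 13.5] torque [-1.89  1.1   0.1 ] w 0.0269
[ 0.49219353 -0.04271049  0.20729876] [3.13499935 0.00674194 1.42488255]
```

View pics/f_wrist.png

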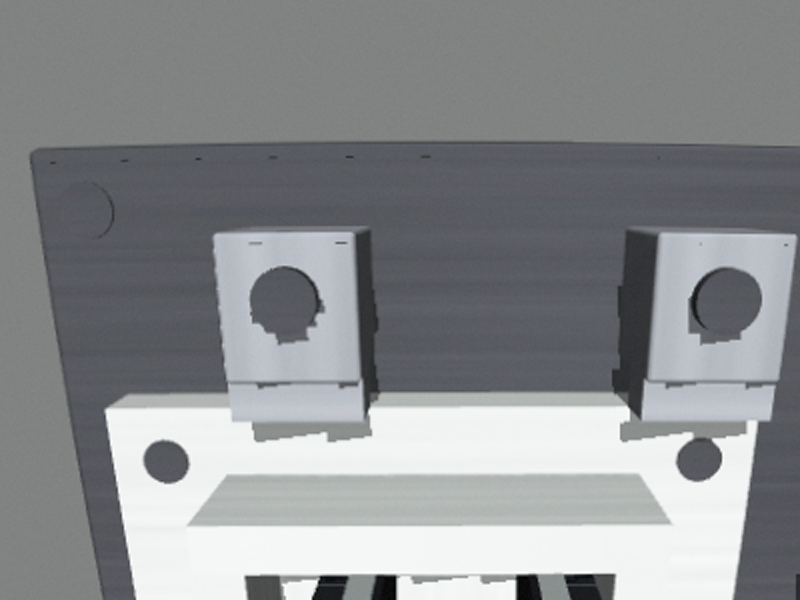

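```bash
python3 - <<'E'
from fit2 import *
s=dict(tool_pos=[.4922,-.0427,.2073],tcp_rot=[3.135,.0067,1.4249])
f=lambda x,y:(100+x/2-.25,30+y/2-.25)
fit(s,[(C("TL"),f(106,408)),(C("TR"),f(757,407)),(C("bTL"),f(187,525)),(C("bTR"),f(673,525))],list(zip(S,[f(231,421),f(366,421),f(634,420),f(771,420)])))
E
```

```text
cast [ 0.4852 -0.0678 -0.1483] 0.6 stops [ 0.5289 -0.0041 -0.147 ] 3.3
edge in stop frame mid,-x,+x corners y: [-9.42 -9.33 -9.52] end edge x [ 36.12 -69.52] dyaw -0.0013
```

Emit:
arm_command([
  [[0.4, 0.5, 0.1, 4.5, -2, 3, -0.37], [0.3, 0.4, 0.1, 4.5, -2, 3, -0.37]],
])

```text
clock: 8.05
tool_pos: [0.4935, -0.0385, 0.2073]
tcp_rot: [3.135, 0.007, 1.428]
force: [-4.2, -11.6, 12.9]
width: 0.027
```

```bash
python3 rel.py 1.4235
```

```text
t 8.05 rotvec deg [0.39 0.38 0.27]
pos [ 0.4935 -0.0385  0.2073] rpy [3.1347 0.0066 1.4282] tipz 34.34
tip in cast0 [ 9.2  41.74] in fix [-29.37  20.93]
F fix [-2.4, -12.1, 12.9] torque [-1.87  0.97  0.06] w 0.027
```

Emit:
arm_command([
  [[0.4, 0.5, 0.5, 4.5, -2, 3.2, -0.37]],
])

```text
clock: 8.18
tool_pos: [0.4942, -0.0366, 0.2073]
tcp_rot: [3.135, 0.006, 1.423]
force: [-3.9, -14.6, 12.9]
width: 0.0268
```

Emit:
arm_command([
  [[0.4, 0.5, 0.3, 4, -2, 3.2, -0.37]],
])

```text
clock: 8.3
tool_pos: [0.4949, -0.0352, 0.2073]
tcp_rot: [3.136, 0.006, 1.422]
force: [-3.8, -14.0, 13.8]
width: 0.0268
```

```bash
python3 rel.py 1.4235
```

```text
t 8.3 rotvec deg [ 0.31  0.34 -0.1 ]
pos [ 0.4949 -0.0352  0.2073] rpy [3.1362 0.0059 1.4218] tipz 34.31
tip in cast0 [ 9.93 45.33] in fix [-28.76  24.54]
F fix [-1.7, -14.4, 13.8] torque [-2.06  0.94  0.09] w 0.0268
```

Emit:
arm_command([
  [[0.3, 0.5, 0, 4, -2, 3.2, -0.37]],
])

```text
clock: 8.43
tool_pos: [0.4954, -0.0342, 0.2073]
tcp_rot: [3.137, 0.007, 1.426]
force: [-8.0, -19.3, 15.5]
width: 0.0267
```

Emit:
arm_command([
  [[0.3, 0.5, 0, 4, -2, 3.2, -0.37]],
])

```text
clock: 8.55
tool_pos: [0.4957, -0.0337, 0.2074]
tcp_rot: [3.138, 0.01, 1.43]
force: [-7.8, -21.2, 16.5]
width: 0.0272
```

```bash
python3 rel.py 1.4235
```

```text
t 8.55 rotvec deg [0.23 0.58 0.38]
pos [ 0.4957 -0.0337  0.2074] rpy [3.1377 0.0102 1.4302] tipz 34.4
tip in cast0 [10.3  46.14] in fix [-28.42  25.37]
F fix [-4.6, -22.1, 16.5] torque [-3.17  1.5  -0.38] w 0.0272
```

Emit:
arm_command([
  [[0.3, 0.8, 0.4, 6, -2, 3, -0.37]],
])

```text
clock: 8.68
tool_pos: [0.4961, -0.0328, 0.2076]
tcp_rot: [3.139, 0.014, 1.43]
force: [-12.4, -35.5, 16.3]
width: 0.0269
```

Emit:
arm_command([
  [[0.3, 1.0, 0.4, 7, -2, 3, -0.37]],
])

```text
clock: 8.8
tool_pos: [0.4965, -0.0321, 0.2079]
tcp_rot: [3.141, 0.018, 1.431]
force: [-13.2, -39.5, 12.9]
width: 0.0271
```

```bash
python3 rel.py 1.4235;python3 - <<'E'
from h import *
s=observe();print(s["tool_pos"],s["tcp_rot"])
im=read_camera("wrist")[:,:,::-1]
cv2.imwrite("pics/g_wrist.png",cv2.resize(im[30:330,100:500],None,fx=2,fy=2,interpolation=cv2.INTER_CUBIC))
E
```

```text
t 8.8 rotvec deg [0.04 1.02 0.45]
pos [ 0.4965 -0.0321  0.2079] rpy [3.1409 0.0178 1.4314] tipz 34.91
tip in cast0 [10.35 46.58] in fix [-28.38  25.8 ]
F fix [-7.2, -41.0, 12.9] torque [-6.41  2.08 -0.35] w 0.0271
[ 0.49651771 -0.03205321  0.2078787 ] [3.14088822 0.01775506 1.43142762]
```

View pics/g_wrist.png

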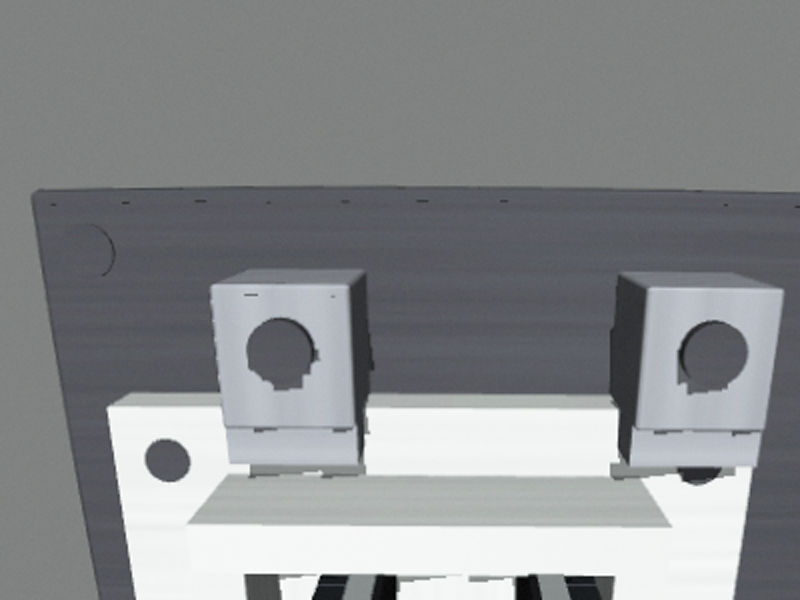

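Emit:
arm_command([
  [[0, 1.0, 0.4, 3.5, 3, 3, -0.37]],
])

```text
clock: 8.98
tool_pos: [0.499, -0.0337, 0.2071]
tcp_rot: [-3.131, 0.013, 1.429]
force: [-28.2, -15.5, 32.4]
width: 0.0267
```

Emit:
arm_command([
  [[0, 0.8, 0.4, 3.5, 4, 3, -0.37]],
])

```text
clock: 9.1
tool_pos: [0.502, -0.0346, 0.2071]
tcp_rot: [-3.114, 0.011, 1.428]
force: [-33.4, -17.0, 42.3]
width: 0.027
```

```bash
python3 rel.py 1.4235
```

```text
t 9.1 rotvec deg [-1.55  0.63  0.23]
pos [ 0.502  -0.0346  0.2071] rpy [-3.1144  0.0109  1.4276] tipz 34.18
tip in cast0 [11.25 46.  ] in fix [-27.46  25.25]
F fix [-30.5, -21.7, 42.3] torque [-2.41  4.72  0.15] w 0.027
```

Emit:
arm_command([
  [[-1.2, 0.6, 0.2, 2.5, 2, 0.5, -0.37]],
])

```text
clock: 9.22
tool_pos: [0.5015, -0.0349, 0.2073]
tcp_rot: [-3.116, 0.009, 1.428]
force: [-23.9, -11.5, 17.5]
width: 0.0269
```

```bash
python3 rel.py 1.4235
```

```text
t 9.225 rotvec deg [-1.44  0.5   0.25]
pos [ 0.5015 -0.0349  0.2073] rpy [-3.1165  0.0087  1.428 ] tipz 34.38
tip in cast0 [11.23 45.99] in fix [-27.48  25.24]
F fix [-21.9, -14.9, 17.5] torque [-1.78  3.71 -0.09] w 0.0269
```

Emit:
arm_command([
  [[-1.2, 0.5, 0.2, 1.5, 3.5, 0.5, -0.37]],
])

```text
clock: 9.35
tool_pos: [0.5018, -0.0355, 0.2072]
tcp_rot: [-3.115, 0.006, 1.428]
force: [-29.5, -6.3, 28.7]
width: 0.0269
```

Emit:
arm_command([
  [[-1.2, 0.5, 0.2, 1.5, 4, 0.2, -0.37]],
])

```text
clock: 9.48
tool_pos: [0.5022, -0.036, 0.2072]
tcp_rot: [-3.112, 0.003, 1.429]
force: [-29.6, -9.6, 27.9]
width: 0.0266
```

```bash
python3 rel.py 1.4235
```

```text
t 9.475 rotvec deg [-1.7   0.18  0.29]
pos [ 0.5022 -0.036   0.2072] rpy [-3.1119e+00  3.0000e-03  1.4286e+00] tipz 34.32
tip in cast0 [11.27 46.01] in fix [-27.44  25.26]
F fix [-27.9, -13.8, 27.9] torque [-1.51  4.56 -0.06] w 0.0266
```

Emit:
arm_command([
  [[-1.5, 0.2, 0.2, 1, -2, 0.3, -0.37]],
])

```text
clock: 9.6
tool_pos: [0.4989, -0.0357, 0.2074]
tcp_rot: [-3.131, 0.002, 1.426]
force: [-4.6, -2.1, 5.7]
width: 0.027
```

```bash
python3 rel.py 1.4235
```

```text
t 9.6 rotvec deg [-0.63  0.13  0.13]
pos [ 0.4989 -0.0357  0.2074] rpy [-3.1305e+00  2.3000e-03  1.4258e+00] tipz 34.4
tip in cast0 [11.18 45.96] in fix [-27.53  25.21]
F fix [-4.2, -2.7, 5.7] torque [-0.34  0.66 -0.05] w 0.027
```

Emit:
arm_command([
  [[-0.7, 0.1, 0.1, 1.2, 1, 0.8, -0.37]],
])

```text
clock: 9.72
tool_pos: [0.4986, -0.0355, 0.2072]
tcp_rot: [-3.134, 0.004, 1.426]
force: [-15.4, -4.0, 17.2]
width: 0.0269
```

```bash
python3 rel.py 1.4235
```

```text
t 9.725 rotvec deg [-0.43  0.2   0.13]
pos [ 0.4986 -0.0355  0.2072] rpy [-3.134   0.0035  1.4258] tipz 34.22
tip in cast0 [11.45 45.94] in fix [-27.26  25.2 ]
F fix [-14.7, -6.2, 17.2] torque [-0.59  2.15  0.05] w 0.0269
```

Emit:
arm_command([
  [[-0.7, 0.1, 0.1, 1.2, 2, 0.3, -0.37]],
])

```text
clock: 9.85
tool_pos: [0.4988, -0.0352, 0.2072]
tcp_rot: [-3.134, 0.005, 1.427]
force: [-18.2, -5.2, 18.5]
width: 0.0268
```

```bash
python3 rel.py 1.4235
```

```text
t 9.85 rotvec deg [-0.46  0.29  0.18]
pos [ 0.4988 -0.0352  0.2072] rpy [-3.1335  0.005   1.4266] tipz 34.21
tip in cast0 [11.5  45.93] in fix [-27.21  25.19]
F fix [-17.3, -7.8, 18.5] torque [-0.76  2.68 -0.04] w 0.0268
```

Emit:
arm_command([
  [[-0.7, 0.2, 0.1, 1, 3, -0.5, -0.37]],
])

```text
clock: 9.98
tool_pos: [0.4994, -0.0353, 0.2073]
tcp_rot: [-3.131, 0.005, 1.428]
force: [-18.0, -6.6, 14.0]
width: 0.0266
```

```bash
python3 rel.py 1.4235
```

```text
t 9.975 rotvec deg [-0.61  0.29  0.23]
pos [ 0.4994 -0.0353  0.2073] rpy [-3.1309  0.005   1.4276] tipz 34.27
tip in cast0 [11.63 45.93] in fix [-27.08  25.2 ]
F fix [-16.8, -9.2, 14.0] torque [-0.99  2.73 -0.11] w 0.0266
```

Emit:
arm_command([
  [[-0.7, 0.2, 0.1, 1, 4, -1, -0.37]],
])

```text
clock: 10.1
tool_pos: [0.5004, -0.0355, 0.2073]
tcp_rot: [-3.125, 0.005, 1.429]
force: [-18.8, -6.3, 14.7]
width: 0.0273
```

```bash
python3 rel.py 1.4235
```

```text
t 10.1 rotvec deg [-0.93  0.29  0.3 ]
pos [ 0.5004 -0.0355  0.2073] rpy [-3.1253  0.0051  1.4287] tipz 34.33
tip in cast0 [11.68 45.91] in fix [-27.03  25.18]
F fix [-17.7, -9.0, 14.7] torque [-0.94  3.01 -0.07] w 0.0273
```

Emit:
arm_command([
  [[-1.8, 0.3, 0.3, 1, 4, -1, -0.37]],
])

```text
clock: 10.22
tool_pos: [0.5004, -0.0356, 0.2071]
tcp_rot: [-3.132, 0.004, 1.427]
force: [-30.2, -8.3, 25.9]
width: 0.0266
```

```bash
python3 rel.py 1.4235
```

```text
t 10.225 rotvec deg [-0.55  0.23  0.22]
pos [ 0.5004 -0.0356  0.2071] rpy [-3.1319  0.004   1.4274] tipz 34.1
tip in cast0 [12.9  45.93] in fix [-25.81  25.24]
F fix [-28.6, -12.7, 25.9] torque [-1.16  4.78 -0.03] w 0.0266
```

Emit:
arm_command([
  [[-1.8, 0.3, 0.3, 1, 4, -1.3, -0.37]],
])

```text
clock: 10.35
tool_pos: [0.5001, -0.0357, 0.2071]
tcp_rot: [-3.137, 0.003, 1.426]
force: [-27.5, -7.1, 23.4]
width: 0.0269
```

```bash
python3 rel.py 1.4235
```

```text
t 10.35 rotvec deg [-0.26  0.18  0.17]
pos [ 0.5001 -0.0357  0.2071] rpy [-3.1371e+00  3.1000e-03  1.4265e+00] tipz 34.09
tip in cast0 [13.46 45.91] in fix [-25.25  25.24]
F fix [-26.1, -11.1, 23.4] torque [-1.08  4.67 -0.06] w 0.0269
```

Emit:
arm_command([
  [[-1.5, 0.3, 0.3, 1, 5, -2.2, -0.37]],
])

```text
clock: 10.48
tool_pos: [0.5002, -0.0359, 0.2071]
tcp_rot: [-3.136, 0.002, 1.426]
force: [-25.6, -8.1, 14.9]
width: 0.0267
```

```bash
python3 rel.py 1.4235; python3 - <<'E'
from h import *
s=observe();print(s["tool_pos"],s["tcp_rot"])
im=read_camera("wrist")[:,:,::-1]
cv2.imwrite("pics/h_wrist.png",im)
E
```

```text
t 10.475 rotvec deg [-0.31  0.12  0.14]
pos [ 0.5002 -0.0359  0.2071] rpy [-3.1362e+00  2.2000e-03  1.4259e+00] tipz 34.11
tip in cast0 [13.43 45.94] in fix [-25.29  25.27]
F fix [-24.2, -11.8, 14.9] torque [-1.23  4.06  0.06] w 0.0267
[ 0.50017293 -0.03586112  0.2071075 ] [-3.13620611e+00  2.16389041e-03  1.42587556e+00]
```

View pics/h_wrist.png

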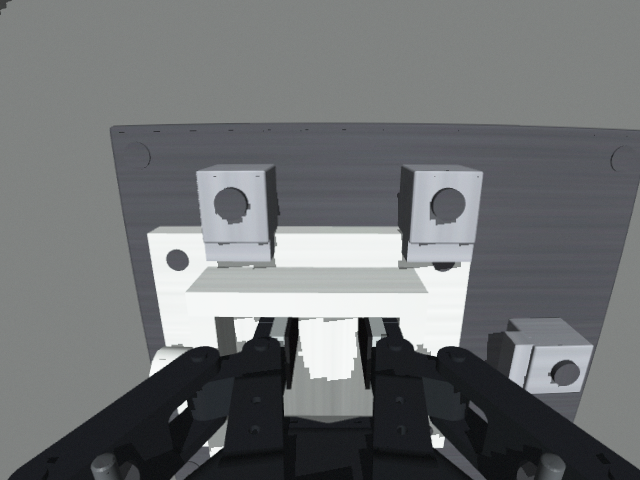

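```bash
python3 - <<'E'
from fit2 import *
s=dict(tool_pos=[.50017,-.03586,.2071],tcp_rot=[-3.1362,.0022,1.4259])
qa,qb=fit(s,[(C("TL"),(149,234.5)),(C("bTL"),(187.5,291)),(C("bTR"),(427,292)),((-35,35,38),(214.5,317.5)),((35,35,38),(400,317.5))],list(zip(S,[(206,260),(273,260),(406,260),(471,261)])))
R=Ro.from_euler("xyz",s["tcp_rot"]);tip=np.array(s["tool_pos"])+R.apply([0,0,.168])
d=tip[:2]-qa[:2];y=qa[2];print("tip rel cast",np.cos(y)*d[0]+np.sin(y)*d[1],-np.sin(y)*d[0]+np.cos(y)*d[1])
E
python3 - <<'E'
import cv2
im=cv2.imread("pics/h_wrist.png")
cv2.imwrite("pics/h_c.png",cv2.resize(im[280:400,195:435],None,fx=3.3,fy=3.3,interpolation=cv2.INTER_CUBIC))
E
```

```text
cast [ 0.4887 -0.0598 -0.1446] 1.4 stops [ 0.5295 -0.0039 -0.1482] 2.5
edge in stop frame mid,-x,+x corners y: [-1.32 -1.58 -1.06] end edge x [ 37.97 -61.06] dyaw 0.0037
tip rel cast 0.0069721925856107946 0.025009361457191362
```

View pics/h_c.png

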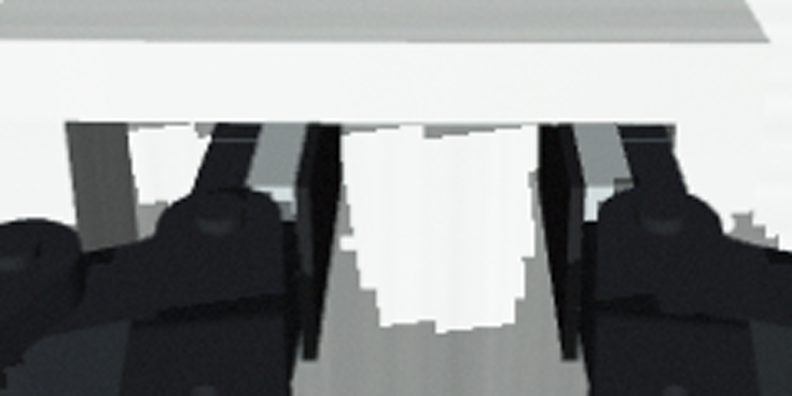

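Emit:
arm_command([
  [[-1.5, 0.2, 0.3, 0.4, 6, -2.4, -0.37]],
])

```text
clock: 10.65
tool_pos: [0.5016, -0.0363, 0.2072]
tcp_rot: [-3.139, 0.001, 1.424]
force: [-13.9, -2.2, 7.3]
width: 0.0269
```

```bash
python3 rel.py 1.4235
```

```text
t 10.65 rotvec deg [-0.13  0.06  0.03]
pos [ 0.5016 -0.0363  0.2072] rpy [-3.1394e+00  1.0000e-03  1.4240e+00] tipz 34.21
tip in cast0 [15.5  45.83] in fix [-23.21  25.22]
F fix [-13.5, -4.2, 7.3] torque [-0.37  2.34  0.15] w 0.0269
```

Emit:
arm_command([
  [[-1.5, 0.2, 0.3, 0.4, 6, -2.4, -0.37]],
])

```text
clock: 10.78
tool_pos: [0.5039, -0.0369, 0.2073]
tcp_rot: [3.136, -0.0, 1.422]
force: [-15.8, -3.6, 8.9]
width: 0.0269
```

```bash
python3 rel.py 1.4235
```

```text
t 10.775 rotvec deg [ 0.31 -0.01 -0.08]
pos [ 0.5039 -0.0369  0.2073] rpy [ 3.1361e+00 -2.0000e-04  1.4222e+00] tipz 34.28
tip in cast0 [19.17 45.73] in fix [-19.54  25.24]
F fix [-15.1, -5.9, 8.9] torque [-0.59  2.93  0.24] w 0.0269
```

Emit:
arm_command([
  [[-0.9, 0.2, 0.1, 0.9, 5, -1.1, -0.37]],
])

```text
clock: 10.9
tool_pos: [0.5052, -0.037, 0.2072]
tcp_rot: [-3.14, -0.0, 1.424]
force: [-27.8, -6.3, 25.5]
width: 0.0268
```

```bash
python3 rel.py 1.4235
```

```text
t 10.9 rotvec deg [-0.08 -0.01  0.05]
pos [ 0.5052 -0.037   0.2072] rpy [-3.1402e+00 -3.0000e-04  1.4244e+00] tipz 34.16
tip in cast0 [19.3  45.76] in fix [-19.41  25.27]
F fix [-26.6, -10.3, 25.5] torque [-1.05  3.77 -0.1 ] w 0.0268
```

Emit:
arm_command([
  [[-0.8, 0.2, 0.1, 0.7, 5, -1.1, -0.37]],
])

```text
clock: 11.02
tool_pos: [0.5069, -0.0374, 0.2074]
tcp_rot: [-3.135, -0.001, 1.425]
force: [-20.4, -4.6, 18.3]
width: 0.0272
```

```bash
python3 rel.py 1.4235
```

```text
t 11.025 rotvec deg [-0.36 -0.05  0.09]
pos [ 0.5069 -0.0374  0.2074] rpy [-3.1354e+00 -9.0000e-04  1.4250e+00] tipz 34.4
tip in cast0 [20.15 45.72] in fix [-18.56  25.26]
F fix [-19.5, -7.6, 18.3] torque [-0.8   2.68 -0.1 ] w 0.0272
```

Emit:
arm_command([
  [[-1.3, 0.2, 0.2, 0.5, 5.5, -2, -0.37]],
])

```text
clock: 11.15
tool_pos: [0.5095, -0.038, 0.2076]
tcp_rot: [3.138, -0.002, 1.424]
force: [-10.0, -3.6, 2.9]
width: 0.0268
```

```bash
python3 rel.py 1.4235
```

```text
t 11.15 rotvec deg [ 0.18 -0.13  0.01]
pos [ 0.5095 -0.038   0.2076] rpy [ 3.1384e+00 -2.2000e-03  1.4236e+00] tipz 34.6
tip in cast0 [24.45 45.63] in fix [-14.26  25.32]
F fix [-9.3, -5.0, 2.9] torque [-0.62  1.8   0.08] w 0.0268
```

Emit:
arm_command([
  [[-1.3, 0.2, 0.2, 0.6, 5, -1.9, -0.37]],
])

```text
clock: 11.28
tool_pos: [0.5112, -0.0383, 0.2073]
tcp_rot: [3.133, -0.003, 1.423]
force: [-19.6, -5.7, 13.6]
width: 0.0268
```

```bash
python3 rel.py 1.4235
```

```text
t 11.275 rotvec deg [ 0.48 -0.17 -0.01]
pos [ 0.5112 -0.0383  0.2073] rpy [ 3.1333e+00 -3.0000e-03  1.4234e+00] tipz 34.3
tip in cast0 [27.05 45.55] in fix [-11.66  25.32]
F fix [-18.6, -8.5, 13.6] torque [-0.73  3.52  0.09] w 0.0268
```

Emit:
arm_command([
  [[-0.6, 0.1, 0.1, 0.6, 4.5, -1.1, -0.37]],
])

```text
clock: 11.4
tool_pos: [0.5125, -0.0386, 0.2072]
tcp_rot: [3.141, -0.003, 1.424]
force: [-21.7, -1.3, 20.5]
width: 0.0267
```

```bash
python3 rel.py 1.4235
```

```text
t 11.4 rotvec deg [ 0.01 -0.16  0.04]
pos [ 0.5125 -0.0386  0.2072] rpy [ 3.1414e+00 -2.8000e-03  1.4242e+00] tipz 34.22
tip in cast0 [26.98 45.51] in fix [-11.72  25.28]
F fix [-21.2, -4.5, 20.5] torque [-0.35  2.91  0.02] w 0.0267
```

Emit:
arm_command([
  [[-0.8, 0.1, 0.1, 0.6, 5, -1.6, -0.37]],
])

```text
clock: 11.52
tool_pos: [0.5145, -0.0388, 0.2074]
tcp_rot: [-3.14, -0.003, 1.425]
force: [-14.3, -2.9, 8.3]
width: 0.0268
```

```bash
python3 rel.py 1.4235
```

```text
t 11.525 rotvec deg [-0.08 -0.15  0.06]
pos [ 0.5145 -0.0388  0.2074] rpy [-3.1403e+00 -2.6000e-03  1.4245e+00] tipz 34.41
tip in cast0 [28.77 45.48] in fix [-9.93 25.31]
F fix [-13.7, -5.0, 8.3] torque [-0.53  1.91 -0.05] w 0.0268
```

Emit:
arm_command([
  [[-0.9, 0.1, 0.1, 0.7, 5, -1.2, -0.37]],
])

```text
clock: 11.65
tool_pos: [0.5165, -0.039, 0.2074]
tcp_rot: [-3.139, -0.002, 1.425]
force: [-20.4, -4.0, 15.6]
width: 0.0265
```

```bash
python3 rel.py 1.4235
```

```text
t 11.65 rotvec deg [-0.15 -0.12  0.09]
pos [ 0.5165 -0.039   0.2074] rpy [-3.1391e+00 -2.1000e-03  1.4250e+00] tipz 34.39
tip in cast0 [30.55 45.42] in fix [-8.15 25.3 ]
F fix [-19.6, -6.9, 15.6] torque [-0.6   2.63 -0.07] w 0.0265
```

Emit:
arm_command([
  [[-1, 0.1, 0.1, 0.6, 5, -1.5, -0.37]],
])

```text
clock: 11.78
tool_pos: [0.5187, -0.0393, 0.2074]
tcp_rot: [3.141, -0.002, 1.425]
force: [-12.8, -3.4, 8.5]
width: 0.0267
```

```bash
python3 rel.py 1.4235; python3 - <<'E'
from h import *
s=observe();print(s["tool_pos"],s["tcp_rot"])
im=read_camera("wrist")[:,:,::-1]
cv2.imwrite("pics/i_wrist.png",im)
E
```

```text
t 11.775 rotvec deg [ 0.03 -0.11  0.09]
pos [ 0.5187 -0.0393  0.2074] rpy [ 3.141e+00 -2.000e-03  1.425e+00] tipz 34.43
tip in cast0 [33.28 45.33] in fix [-5.43 25.31]
F fix [-12.2, -5.2, 8.5] torque [-0.56  1.99 -0.05] w 0.0267
[ 0.51870126 -0.03929667  0.2074283 ] [ 3.14103797e+00 -1.98021558e-03  1.42499415e+00]
```

View pics/i_wrist.png

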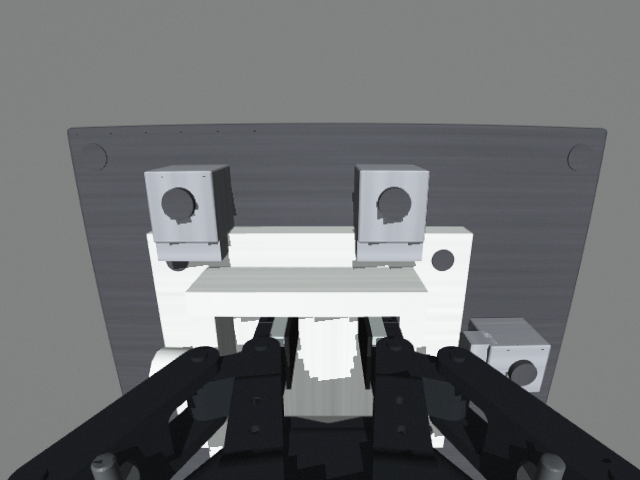

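Emit:
arm_command([
  [[-1, 0.1, 0.1, 0.7, 5, -1, -0.37]],
])

```text
clock: 11.95
tool_pos: [0.5207, -0.0396, 0.2073]
tcp_rot: [-3.141, -0.002, 1.425]
force: [-21.3, -3.1, 18.3]
width: 0.0269
```

```bash
python3 rel.py 1.4235
```

```text
t 11.95 rotvec deg [-0.01 -0.1   0.1 ]
pos [ 0.5207 -0.0396  0.2073] rpy [-3.1414e+00 -1.7000e-03  1.4252e+00] tipz 34.29
tip in cast0 [35.18 45.25] in fix [-3.53 25.29]
F fix [-20.6, -6.2, 18.3] torque [-0.58  3.08 -0.12] w 0.0269
```

Emit:
arm_command([
  [[-1, 0.1, 0.1, 0.6, 5, -1.3, -0.37]],
])

```text
clock: 12.08
tool_pos: [0.5226, -0.0398, 0.2073]
tcp_rot: [3.141, -0.002, 1.425]
force: [-17.9, -2.9, 12.6]
width: 0.0269
```

```bash
python3 rel.py 1.4235
```

```text
t 12.075 rotvec deg [ 0.02 -0.09  0.1 ]
pos [ 0.5226 -0.0398  0.2073] rpy [ 3.1412e+00 -1.6000e-03  1.4252e+00] tipz 34.34
tip in cast0 [37.2 45.2] in fix [-1.5 25.3]
F fix [-17.3, -5.5, 12.6] torque [-0.5   2.56 -0.14] w 0.0269
```

Steady; repeating this.

Emit:
arm_command([
  [[-1, 0.1, 0.1, 0.7, 5, -1.2, -0.37]],
])

```text
clock: 12.2
tool_pos: [0.5244, -0.04, 0.2073]
tcp_rot: [-3.142, -0.001, 1.425]
force: [-20.5, -3.2, 15.4]
width: 0.0269
```

Emit:
arm_command([
  [[-1, 0.1, 0.1, 0.7, 5, -1.2, -0.37]],
])

```text
clock: 12.32
tool_pos: [0.5263, -0.0403, 0.2074]
tcp_rot: [-3.141, -0.001, 1.425]
force: [-18.6, -3.3, 13.5]
width: 0.0272
```

```bash
python3 rel.py 1.4235
```

```text
t 12.325 rotvec deg [-0.01 -0.06  0.11]
pos [ 0.5263 -0.0403  0.2074] rpy [-3.1415e+00 -1.0000e-03  1.4253e+00] tipz 34.38
tip in cast0 [40.82 45.08] in fix [ 2.12 25.29]
F fix [-17.9, -5.9, 13.5] torque [-0.55  2.64 -0.12] w 0.0272
```

Emit:
arm_command([
  [[-1, 0.1, 0.1, 0.8, 5, -1.2, -0.37]],
])

```text
clock: 12.45
tool_pos: [0.5279, -0.0404, 0.2074]
tcp_rot: [-3.139, -0.001, 1.426]
force: [-24.9, -3.8, 19.1]
width: 0.0269
```

Emit:
arm_command([
  [[-1, 0.1, 0.1, 0.8, 5, -1.2, -0.37]],
])

```text
clock: 12.58
tool_pos: [0.5289, -0.0405, 0.2075]
tcp_rot: [-3.133, -0.0, 1.426]
force: [-27.8, -2.7, 23.1]
width: 0.0269
```

```bash
python3 rel.py 1.4235
```

```text
t 12.575 rotvec deg [-0.47 -0.    0.15]
pos [ 0.5289 -0.0405  0.2075] rpy [-3.1333 -0.      1.4261] tipz 34.49
tip in cast0 [42.   45.05] in fix [ 3.3 25.3]
F fix [-27.1, -6.8, 23.1] torque [-0.61  3.69 -0.15] w 0.0269
```

Emit:
arm_command([
  [[-1.5, 0.1, 0.1, 0.8, 6, -2.2, -0.37]],
])

```text
clock: 12.7
tool_pos: [0.5296, -0.0405, 0.2077]
tcp_rot: [-3.13, 0.001, 1.427]
force: [-32.5, -4.0, 22.1]
width: 0.0271
```

```bash
python3 rel.py 1.4235
```

```text
t 12.7 rotvec deg [-0.68  0.03  0.19]
pos [ 0.5296 -0.0405  0.2077] rpy [-3.1297e+00  6.0000e-04  1.4268e+00] tipz 34.66
tip in cast0 [42.07 45.04] in fix [ 3.37 25.3 ]
F fix [-31.6, -8.8, 22.1] torque [-0.66  4.53 -0.21] w 0.0271
```

Emit:
arm_command([
  [[-2, 0.1, 0.1, 1, 6, -2.2, -0.37]],
])

```text
clock: 12.82
tool_pos: [0.5295, -0.0403, 0.2076]
tcp_rot: [-3.13, 0.002, 1.428]
force: [-36.9, -6.1, 27.2]
width: 0.0266
```

```bash
python3 rel.py 1.4235
```

```text
t 12.825 rotvec deg [-0.64  0.09  0.26]
pos [ 0.5295 -0.0403  0.2076] rpy [-3.1305e+00  1.6000e-03  1.4280e+00] tipz 34.57
tip in cast0 [42.12 45.03] in fix [ 3.42 25.29]
F fix [-35.6, -11.5, 27.2] torque [-0.87  5.11 -0.26] w 0.0266
```

Emit:
arm_command([
  [[-2.2, 0.1, 0.2, 1, 8, -3.6, -0.37]],
])

```text
clock: 12.95
tool_pos: [0.53, -0.0402, 0.2077]
tcp_rot: [-3.128, 0.003, 1.428]
force: [-41.6, -5.1, 25.6]
width: 0.027
```

```bash
python3 rel.py 1.4235; python3 - <<'E'
from h import *
s=observe();print(s["tool_pos"],s["tcp_rot"])
im=read_camera("wrist")[:,:,::-1]
cv2.imwrite("pics/j_wrist.png",im)
im=read_camera("scene")[:,:,::-1]
cv2.imwrite("pics/j_scene.png",cv2.resize(im[180:320,220:400],None,fx=4.2,fy=4.2,interpolation=cv2.INTER_CUBIC))
E
```

```text
t 12.95 rotvec deg [-0.77  0.15  0.24]
pos [ 0.53   -0.0402  0.2077] rpy [-3.1282e+00  2.6000e-03  1.4276e+00] tipz 34.71
tip in cast0 [42.18 45.01] in fix [ 3.48 25.27]
F fix [-40.4, -11.1, 25.6] torque [-0.87  5.87 -0.28] w 0.027
[ 0.53001247 -0.04019261  0.20769021] [-3.12820983e+00  2.63129362e-03  1.42763608e+00]
```

View pics/j_wrist.png

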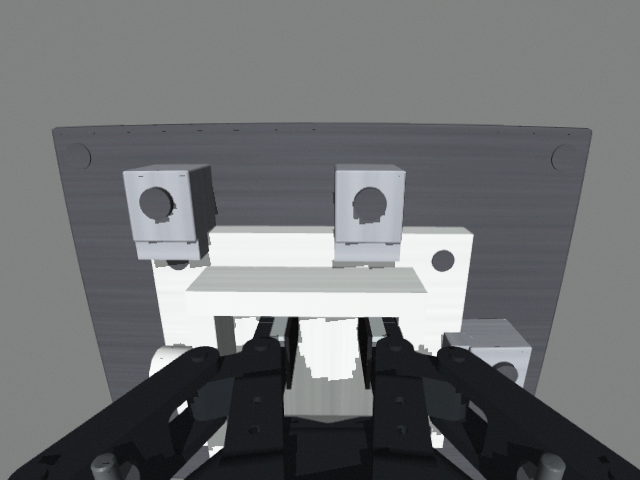

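View pics/j_scene.png

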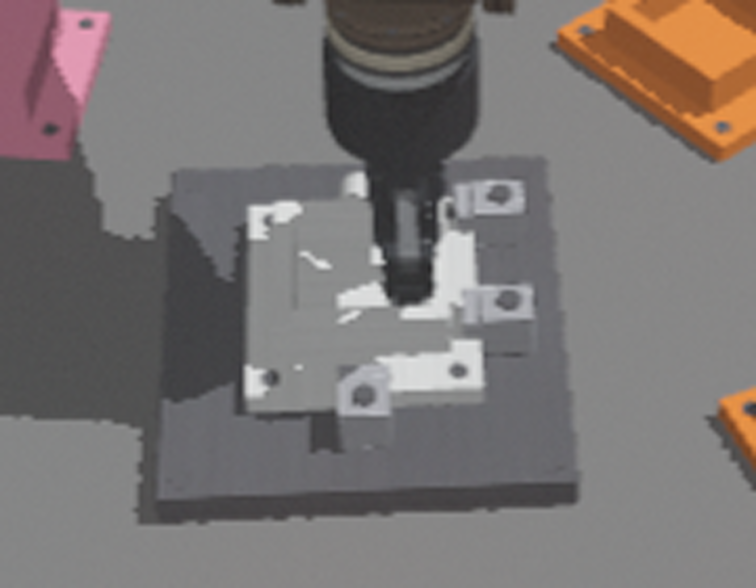

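Emit:
arm_command([
  [[-2.2, 0.1, 0.2, 1.5, 9, -5, -0.37]],
])

```text
clock: 13.18
tool_pos: [0.5307, -0.0399, 0.2079]
tcp_rot: [-3.124, 0.005, 1.427]
force: [-39.2, -8.1, 16.9]
width: 0.0265
```

```bash
python3 rel.py 1.4235
```

```text
t 13.175 rotvec deg [-1.01  0.27  0.21]
pos [ 0.5307 -0.0399  0.2079] rpy [-3.124   0.0046  1.4273] tipz 34.88
tip in cast0 [42.08 45.05] in fix [ 3.38 25.31]
F fix [-37.6, -13.8, 16.9] torque [-1.35  5.5  -0.32] w 0.0265
```

Emit:
arm_command([
  [[-2.2, 0.1, 0.2, 2.5, 9, -5, -0.37]],
])

```text
clock: 13.3
tool_pos: [0.5315, -0.0393, 0.2079]
tcp_rot: [-3.119, 0.009, 1.428]
force: [-40.3, -12.0, 20.2]
width: 0.0268
```

```bash
python3 rel.py 1.4235
```

```text
t 13.3 rotvec deg [-1.27  0.52  0.23]
pos [ 0.5315 -0.0393  0.2079] rpy [-3.1193  0.009   1.4277] tipz 34.99
tip in cast0 [41.99 45.03] in fix [ 3.3  25.28]
F fix [-38.1, -17.8, 20.2] torque [-2.06  5.61 -0.4 ] w 0.0268
```

Emit:
arm_command([
  [[-1, 0.8, 0.2, 6, 2, -0.5, -0.37]],
])

```text
clock: 13.42
tool_pos: [0.5311, -0.0383, 0.208]
tcp_rot: [-3.122, 0.013, 1.43]
force: [-17.1, -40.1, 17.3]
width: 0.0267
```

```bash
python3 rel.py 1.4235
```

```text
t 13.425 rotvec deg [-1.13  0.74  0.39]
pos [ 0.5311 -0.0383  0.208 ] rpy [-3.1217  0.0128  1.4304] tipz 35.04
tip in cast0 [41.84 45.29] in fix [ 3.14 25.54]
F fix [-11.0, -42.2, 17.3] torque [-6.16  2.33 -0.58] w 0.0267
```

Emit:
arm_command([
  [[-1, 1, 0.2, 6, 2, 0, -0.37]],
])

```text
clock: 13.55
tool_pos: [0.5309, -0.0382, 0.208]
tcp_rot: [-3.123, 0.013, 1.432]
force: [-26.8, -33.3, 17.5]
width: 0.0268
```

```bash
python3 rel.py 1.4235
```

```text
t 13.55 rotvec deg [-1.04  0.77  0.47]
pos [ 0.5309 -0.0382  0.208 ] rpy [-3.1234  0.0133  1.4318] tipz 35.01
tip in cast0 [41.93 45.23] in fix [ 3.23 25.48]
F fix [-21.6, -36.8, 17.5] torque [-5.24  3.77 -0.61] w 0.0268
```

Emit:
arm_command([
  [[0, 0, 0, 0.5, 0.5, 0, -0.37], [0, 0, 0, 0.2, 0.2, -0.5, -0.37], [0, 0, 0, 0, 0, -1.5, -0.37]],
])

```text
clock: 13.92
tool_pos: [0.5304, -0.0396, 0.2094]
tcp_rot: [-3.12, 0.014, 1.429]
force: [-0.3, -0.0, -0.8]
width: 0.0269
```

```bash
python3 rel.py 1.4235
```

```text
t 13.925 rotvec deg [-1.21  0.81  0.28]
pos [ 0.5304 -0.0396  0.2094] rpy [-3.1204  0.0141  1.4285] tipz 36.47
tip in cast0 [41.1  43.68] in fix [ 2.44 23.91]
F fix [-0.3, -0.1, -0.8] torque [0.02 0.08 0.03] w 0.0269
```

Free. Back off the walls a little, lift, then look.

Emit:
arm_command([
  [[0, 0, 0, 0, 0, -3, -0.37], [0, 0, 0, -3, -4, -5, -0.37], [0, 0, 0, -2, 0, -15, -0.37], [0, 0, 0, 0, 0, -30, -0.37], [0, 0, 0, 0, 0, -40, -0.37], [-1.2, 0.8, 0.3, 0, 0, -20, -0.37], [0, 0, 0, 0, 0, 0, -0.37]],
])

```text
clock: 14.8
tool_pos: [0.5287, -0.0418, 0.3293]
tcp_rot: [3.135, -0.001, 1.425]
force: [-0.0, 0.0, -0.3]
width: 0.0268
```

```bash
python3 rel.py 1.4235; python3 - <<'E'
from h import *
s=observe();print(s["tool_pos"],s["tcp_rot"])
im=read_camera("wrist")[:,:,::-1]
cv2.imwrite("pics/k_wrist.png",im)
cv2.imwrite("pics/k_big.png",cv2.resize(im[100:360,140:500],None,fx=2.2,fy=2.2,interpolation=cv2.INTER_CUBIC))
im=read_camera("scene")[:,:,::-1]
cv2.imwrite("pics/k_scene.png",cv2.resize(im[180:320,220:400],None,fx=4.2,fy=4.2,interpolation=cv2.INTER_CUBIC))
E
```

```text
t 14.8 rotvec deg [ 0.4  -0.05  0.1 ]
pos [ 0.5287 -0.0418  0.3293] rpy [ 3.1346e+00 -9.0000e-04  1.4253e+00] tipz 156.32
tip in cast0 [44.56 43.76] in fix [ 5.9 24.1]
F fix [-0.0, 0.0, -0.3] torque [ 0.02 -0.04 -0.  ] w 0.0268
[ 0.52865243 -0.0417979   0.32931973] [ 3.13459377e+00 -8.81450539e-04  1.42530149e+00]
```

View pics/k_big.png

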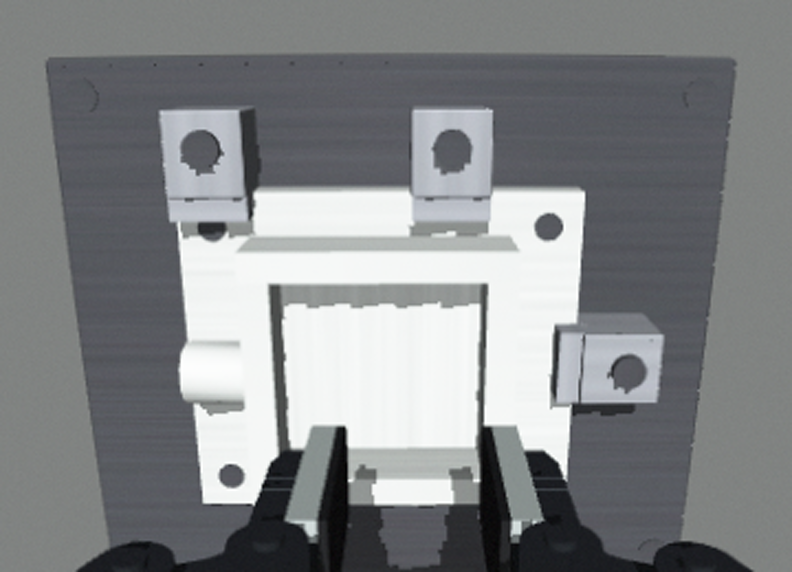

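View pics/k_scene.png

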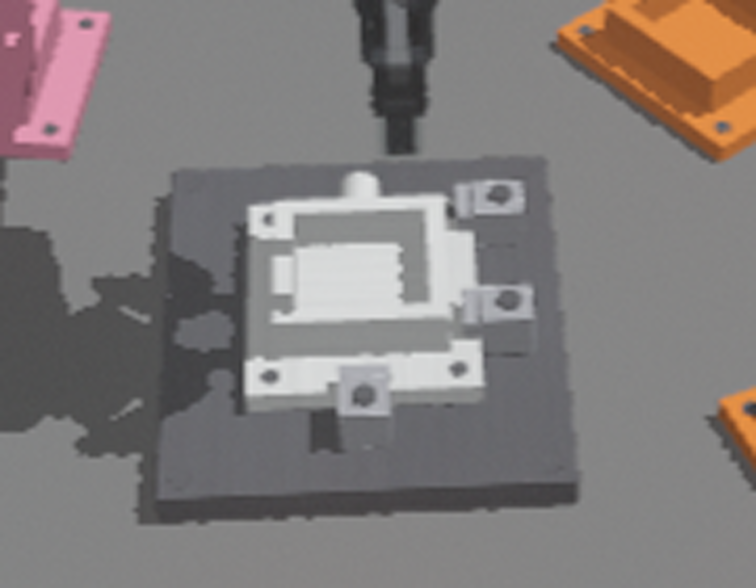

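```bash
cat > fit3.py <<'E'
from fit2 import *
def run(s,f,cast,stops,plate,end):
    c=cam("wrist",s)
    def T(q,P):
        P=np.atleast_2d(P)*.001;cs,sn=np.cos(q[3]),np.sin(q[3]);return np.c_[q[0]+cs*P[:,0]-sn*P[:,1],q[1]+sn*P[:,0]+cs*P[:,1],q[2]+P[:,2]]
    cp=np.array([a for a,_ in cast],float);cU=np.array([f(*b) for _,b in cast])
    a=least_squares(lambda q:(proj(c,T(q,cp))-cU).ravel(),[.51,-.06,.02,-.147],x_scale=.01)
    def fp(q):
        return np.array([p for p,_ in plate]+[(p[0],p[1]+q[4]*1e3,p[2]+20) for p,_ in stops]+[(p[0]+q[5]*1e3,p[1]+q[6]*1e3,p[2]+20) for p,_ in end],float)
    U=np.array([f(*u) for _,u in plate+stops+end])
    b=least_squares(lambda q:(proj(c,T(q[:4],fp(q)))-U).ravel(),[.52,-.065,0,-.147,.06,.07,0],x_scale=.01)
    qa,qb=a.x,b.x
    print("cast",qa.round(4),np.abs(a.fun).reshape(-1,2).max(1).round(1));print("fix",qb.round(4),np.abs(b.fun).reshape(-1,2).max(1).round(1))
    e=T(qa,[[-70,60,0],[70,60,0],[70,0,0]])[:,:2]-qb[:2];cs,sn=np.cos(qb[3]),np.sin(qb[3])
    l=np.c_[cs*e[:,0]+sn*e[:,1],-sn*e[:,0]+cs*e[:,1]]*1e3
    print("side gaps -x,+x",(qb[4]*1e3-l[:2,1]).round(2),"end gap",(qb[5]*1e3-l[2,0]).round(2),"dyaw",(qa[3]-qb[3]).round(4))
E
python3 - <<'E'
from fit3 import *
s=dict(tool_pos=[.52865,-.0418,.32932],tcp_rot=[3.1346,-.0009,1.4253])
f=lambda x,y:np.array([140+x/2.2-.27,100+y/2.2-.27])
run(s,f,[((70,60,12),(584,191)),((-70,-60,12),(203,503)),((-45,45,38),(239,250)),((45,45,38),(519,250)),((-35,35,38),(270,285)),((35,35,38),(488,284))],
 list(zip(S,[(170,221),(246,221),(412,221),(490,221)])),[((-120,105,20),(48,60)),((120,105,20),(735,61))],[((0,-13,26),(577,404)),((26,13,26),(662,336)),((26,-13,26),(657,402)),((-8,-13,26),(553,405))])
E
```

```text
cast [ 0.5168 -0.0638  0.0202 -0.1468] [0.5 1.  1.4 0.8 0.9 0.7]
fix [ 5.201e-01 -6.490e-02 -1.700e-03 -1.502e-01  6.090e-02  6.730e-02
  1.000e-04] [1.  0.3 0.1 0.9 0.2 0.1 1.4 1.3 2.3 2.2]
side gaps -x,+x [0.54 0.06] end gap 0.69 dyaw 0.0035
```

Emit:
arm_command([
  [[0.4, 0, 0, -30, 0, 0, -0.37], [0, 0, 0, -30, 20, 0, -0.37], [0, 0, 0, 0, 20, 0, -0.37], [0, 0, 0, 0, 0, 0, -0.37]],
])

```text
clock: 15.4
tool_pos: [0.5572, -0.1078, 0.3176]
tcp_rot: [-3.122, -0.004, 1.426]
force: [-0.7, -0.2, -1.3]
width: 0.0268
```

```bash
python3 - <<'E'
from h import *
s=observe();print(s["tool_pos"],s["tcp_rot"])
im=read_camera("wrist")[:,:,::-1]
cv2.imwrite("pics/l_wrist.png",im)
cv2.imwrite("pics/l_big.png",cv2.resize(im[20:290,80:440],None,fx=2.2,fy=2.2,interpolation=cv2.INTER_CUBIC))
cv2.imwrite("pics/l_top.png",read_camera("top")[:,:,::-1])
E
```

```text
[ 0.55715349 -0.10779455  0.31763418] [-3.12175015 -0.00437776  1.42590693]
```

View pics/l_big.png

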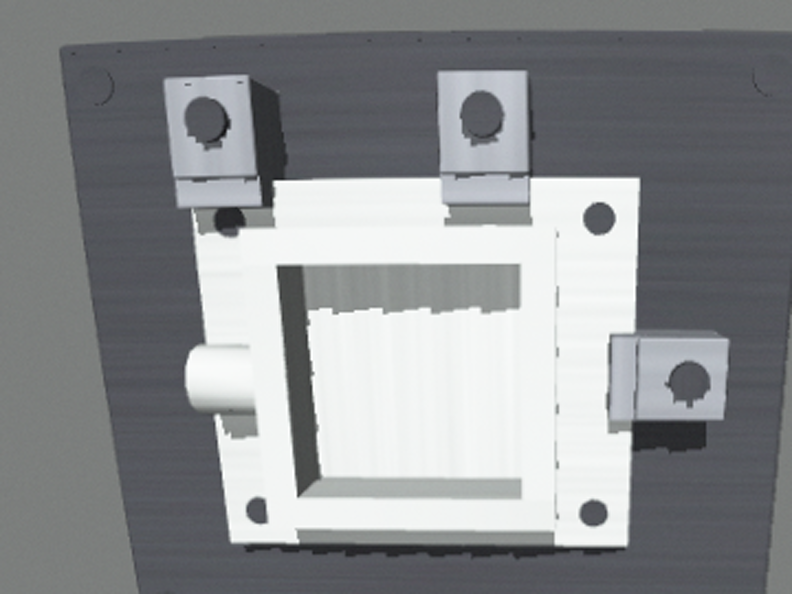

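View pics/l_top.png

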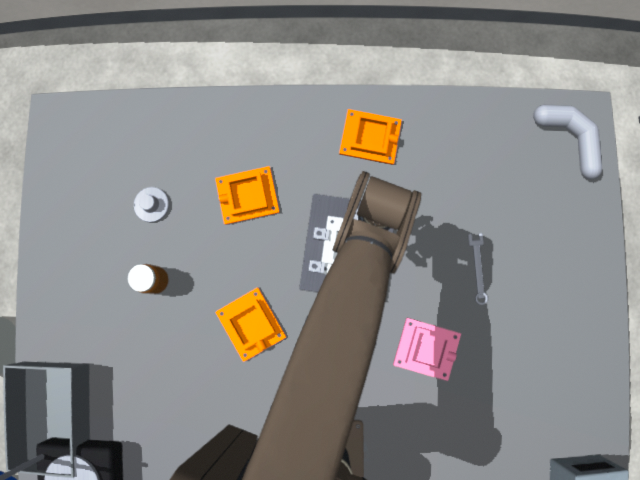

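```bash
python3 - <<'E'
from fit3 import *
s=dict(tool_pos=[.55715,-.10779,.31763],tcp_rot=[-3.12175,-.00438,1.42591])
f=lambda x,y:np.array([80+x/2.2-.27,20+y/2.2-.27])
run(s,f,[((70,60,12),(640,179)),((70,-60,12),(628,546)),((-70,-60,12),(231,542)),((45,45,38),(555,229)),((-35,35,38),(277,264)),((35,35,38),(521,264)),((35,-35,38),(521,499)),((-35,-35,38),(297,498))],
 list(zip(S,[(178,207),(261,206),(442,204),(529,205)])),[((-120,105,20),(61,48))],[((26,13,26),(729,338)),((26,-13,26),(724,418)),((-8,-13,26),(610,419)),((-8,13,26),(610,335)),((0,-13,26),(637,419))])
E
```

```text
cast [ 0.5167 -0.0636  0.0213 -0.1494] [0.4 0.7 0.3 0.7 0.5 0.1 0.5 0.2]
fix [ 5.204e-01 -6.590e-02  1.000e-04 -1.526e-01  6.150e-02  6.680e-02
  2.700e-03] [0.7 0.3 0.3 0.2 0.6 1.4 1.8 0.9 2.1 0.2]
side gaps -x,+x [ 0.04 -0.41] end gap 0.84 dyaw 0.0032
```

```bash
python3 - <<'E'
import cv2
im=cv2.imread("pics/j_wrist.png")
cv2.imwrite("pics/j_c.png",cv2.resize(im[150:380,110:480],None,fx=2.1,fy=2.1,interpolation=cv2.INTER_CUBIC))
E
```

```text
(no output)
```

View pics/j_c.png

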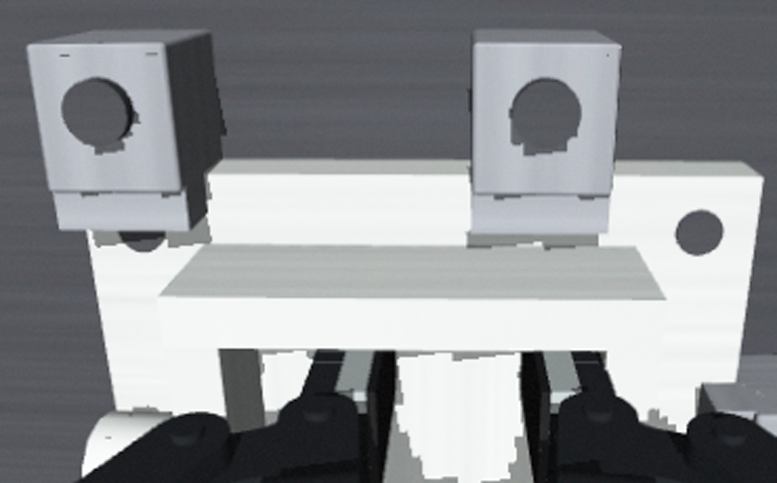

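```bash
python3 - <<'E'
from fit2 import *
R3=[((35,35,38))]
f=lambda x,y:(110+x/2.1-.26,150+y/2.1-.26)
s=dict(tool_pos=[.53,-.0402,.2077],tcp_rot=[-3.1282,.0026,1.4276])
fit(s,[(C("TR"),f(764,177)),(C("bTL"),f(160,296)),(C("bTR"),f(665,298)),((-35,35,38),f(218,349))],list(zip(S,[f(59,230),f(186,231),f(471,233),f(607,233)])),z=.02)
f=lambda x,y:(140+x/2.2-.27,100+y/2.2-.27)
s=dict(tool_pos=[.52865,-.0418,.32932],tcp_rot=[3.1346,-.0009,1.4253])
fit(s,[(C("TR"),f(584,191)),(C("bTL"),f(239,250)),(C("bTR"),f(519,250)),((-35,35,38),f(270,285))],list(zip(S,[f(170,221),f(246,221),f(412,221),f(490,221)])),z=.021)
f=lambda x,y:(80+x/2.2-.27,20+y/2.2-.27)
s=dict(tool_pos=[.55715,-.10779,.31763],tcp_rot=[-3.12175,-.00438,1.42591])
fit(s,[(C("TR"),f(640,179)),(C("bTR"),f(555,229)),((-35,35,38),f(277,264))],list(zip(S,[f(178,207),f(261,206),f(442,204),f(529,205)])),z=.021)
E
```

```text
cast [ 0.5169 -0.0639 -0.1425] 1.3 stops [ 0.5291 -0.0041 -0.1442] 1.4
edge in stop frame mid,-x,+x corners y: [-0.95 -1.06 -0.83] end edge x [ 66.44 -60.83] dyaw 0.0016
cast [ 0.5172 -0.0634 -0.1431] 1.4 stops [ 0.5293 -0.0044 -0.1498] 0.7
edge in stop frame mid,-x,+x corners y: [-0.23 -0.7   0.24] end edge x [ 66.87 -59.76] dyaw 0.0067
cast [ 0.5164 -0.0635 -0.154 ] 0.6 stops [ 0.5296 -0.0051 -0.1524] 0.4
edge in stop frame mid,-x,+x corners y: [0.26 0.37 0.15] end edge x [ 65.81 -59.85] dyaw -0.0016
```

```bash
python3 - <<'E'
from plant import *
print(job_done())
E
```

```text
the job is handed in; nothing more can be done
None
```

The casting is seated in the fixture against both side stops and the end stop, held by the lips. The job was handed in at about 15.5 s, with the gripper clear and touching nothing.

**What I did:** I pressed the casting flat through its recess with the fingers part open. I turned it square (0.03 rad off down to about 0), slid it under the lips, and pressed it against the side stops with about 41 N. Then I slid it along to the end stop and pressed with about 40 N, pressed the side again at about 40 N, and lifted off.

**Last checks:**
- **Stops:** the two wrist views after release give side gaps of -0.4 to 0.5 mm and an end gap of 0.7 to 0.8 mm, with the casting 0.003 rad from square. The view errors are about 1 mm. The end gap is most likely fit error: the casting would not move under 40 N there and shifted less than about 0.6 mm on release.
- **Height:** the two views give 20.2 and 21.3 mm, against the expected 21 mm.
- **Surroundings:** the jar, flange, wrench and look-alikes look undisturbed in the top camera.

**What went less well:**
- **Too much downward force:** it rose to 42 N briefly, with the casting stuck, when I first tried to slide it to the end stop. It was in the 20s several more times during that slide.
- **Too little downward force:** it was about 8–12 N for parts of the side slide, and fell to 3–9 N at some points of the end slide. The 3 N dip was before the end lip and at about 8 N the edge was just reaching it. The tip height changed by less than 0.5 mm.

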